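# Serve walnuts: dish on the tray, tray home, hold the spring dial at its third click

## Robot

A 7-joint arm with a two-finger parallel gripper is mounted at the origin on a cart in front of the work surface, level with it; the furniture and walls round the work are solid. World frame = base frame: x ahead of the robot, y to its left, z up, the work surface at z = 0. Lengths are in mm, angles in rad, forces in N, time in s.
With the tool pointing down it reaches from about 425 to 825 mm from the base axis. Payload 3.6 kg.
Tool frame: the origin (TCP) lies on the centre line of the jaws, within the pads' length; the fingertips stand 17 mm ahead of it and the grasp point (between the pads) lies 2 mm behind it (robot.finger_overhang is the distance from the TCP to the fingertips, in mm); z points along the fingers, y is the direction in which the jaws open and shut (so a half turn about z gives the same grasp; the last joint's range is limited). The gripper opens to 85 mm and grips with 20 to 120 N. Pads are 22 mm wide; open, the fingers measure 114 mm over their backs; the gripper's body (76 mm by 85 mm) begins 54 mm behind the grasp point. The pads swing forward as they close: fully open they stand 13 mm farther back than shut.
Start: joints at [-1.315, 0.615, -0.013, 1.423, 0.008, 1.103, -0.04], TCP at [180.723, 624.342, 248.297] pointing down, gripper open.
Joint ranges: [-3.12, 3.12], [-0.3, 2.06], [-1.34, 1.32], [0.26, 2.42], [-1.36, 4.5], [0.01, 1.98], [-2.84, 2.84]. Speed limits (rad/s): [2.79, 2.79, 3.14, 3.14, 3.14, 3.14, 3.14].

## Interface

Orientations are given as a rotation vector (axis times angle).
In Python, from workcell import robot gives the robot as it stands. The module is installed in compiled form; this text tells all that it offers.
- The arm moves only by the tool arm_command, never from a script. Its argument "commands" is one flat list of numbers, 7 for each row, row after row: the finger opening in cm, from 0 to 8.54, then the shift along the tool's x, y, z in cm, then the turn, a rotation vector about the tool's x, y, z in rad. In form: [grip, dx, dy, dz, wx, wy, wz, grip, dx, dy, dz, wx, wy, wz, ...]. A call has 1 to 10 rows; each row is the pose to reach, as a shift and turn from the pose commanded when the call began, along the tool's axes at that moment; what a row does not reach only later rows make up. A row lasts 1/8 s, in which the tool goes at most 62.5 mm and 10.7 degrees, less where a joint would pass 70% of its speed; a pose out of reach is approached as far as the arm can. A call with a gripper value outside its range is refused whole. The fingers move at their own pace and stop on an object; "force" is the grip in N (left out, the last holds). Time passes only in rows, so rows that repeat a pose let the fingers close. It gives the time, the measured TCP pose, the force and the opening at its end, in the units of the state.
- robot.get_state(): the state, without advancing time (a new reading comes with each control period).
- robot.snapshot(name): name is "scene" or "side" or "wrist"; returns a dict with "color" (400x640x3 uint8, blue, green, red), "intrinsics" (3x3 intrinsics, pixels), "distortion" ([k1, k2, p1, p2, k3] as OpenCV has them; the pictures are not rectified), "pose" (4x4, takes a point from camera to world coordinates). Camera axes: x right, y down, z forward; pixel columns grow to the right and rows downward; lengths in mm; the calibration is good to about 2 mm. A picture is of the moment at which its call begins. There is no depth.
- robot.finish_job(): hands the job in, once; it reports no verdict.
The state is a dict: "clock": time; "qpos": joint angles; "qvel": joint speeds; "joint_torque": joint torques, N m; "ee_pos": TCP position; "tool_rot": TCP orientation; "force": force on the tool from outside, world axes, zero at the start; "wrist_torque": the same for the moment, N m; "gripper_width": finger opening in mm.
Only numpy, scipy, OpenCV 4.12 (cv2) and the standard library are available. Lean on these libraries where they do the work, as an engineer would, in place of code of your own. Each camera call takes 0.05 s, during which the arm holds its last target.

## Task

Serve the walnuts from the counter dispenser. Stand the small terracotta dish upright in the round well of the dispenser's pulled-out tray, let go of it and push the tray fully home, so that the dish is under the spout. Then grip the dial on top and turn it clockwise against its spring, past the first two clicks, whose openings are too narrow for walnuts, to the third, and keep it there while all three walnuts drop into the dish: the spring shuts the gate as soon as the dial is let go, so the program finishes while still holding the dial at the third click. Leave the egg cup, the salt shaker and the tin where they stand.

Things in the scene. Friction and masses are not known exactly. Their poses are not given: they have to be found in the camera images.
- dish: small round terracotta dish, loose, straight-sided: 84 mm across the rim, 80 mm at the foot, 36 mm high, wall 4 mm thick, open inside with its floor 5 mm up, 0.16 kg. Origin: centre of its underside, z up. Take it by the rim from above, one finger inside, one outside.
- dispenser: steel nut dispenser with clear hopper, fixed. Origin: on the worktop, on the vertical axis of dial and spout; front -x, y to the left of its +x. Base x -56..156, y +-62, rails 17 high beside the tray. Head: cylinder of radius 44 about the axis, from 62 (spout mouth) to 139 (deck) above the worktop, over the tray. Pedestal and hopper from x = 60 back, y +-42, 193 high (mm).
- tray_well (a point): on the tray: centre of the floor of the round well for the dish, 13 mm above the worktop; the well is 92 mm across inside, edged by a ring 3 mm high. The plate reaches 58 mm from here to front and back, 55 mm to each side; a tongue leads on to the handle, two runners back into the rails. With the tray home this point is under the spout, on the dispenser's axis. Axes as the dispenser's.
- tray_handle (a point): on the tray: middle of the top edge of its upright handle tab, 39 mm above the worktop, 110 mm in front of the well's centre. The tab is 8 mm thick along x, 44 mm wide along y and stands 26 mm above the tray plate (13 mm above the worktop); its front is free: push the tray there, or pinch the tab from above. Axes as the dispenser's.
- tray (a joint): how far the tray is pulled out to the dispenser's front (-x), m: 0 fully home against its stop, 0.13 fully out. It slides with about 1.5 N of friction and stays where it is left; there is no catch.
- dial: the black dial on the deck: skirt of radius 29 mm, 10 mm high, and across it an upright grip bar 50 mm long, 14 mm thick, 29 mm high above the skirt, with a white line at its pointing end. Origin: on the dial's axis under the skirt, 140 mm above the worktop; the bar's top is at 179 mm. The bar lies along its x (pointing end -x); with the gate shut its axes are the dispenser's.
- dial_grip (a point): point on the dial's axis at the middle of the grip bar's height, 166 mm above the worktop; turns with the dial.
- dial_angle (a joint): angle of dial and gate, rad, growing clockwise from above: 0 shut; clicks at 0.42, 0.84 and 1.26, marked on the deck by a small, a middle and a large dot; stiffens past the third, stops at 1.36. The spring returns it with 0.06 (shut) to 0.12 N m (third click), each click adds or takes up to 0.04, so it never stays open by itself. At the third the nuts fall within about 2 s.
- walnut_1: a walnut, 31 mm thick and 33 mm long, 12 g, in the hopper at the start. Origin: its centre.
- walnut_2: a walnut, 31 mm thick and 33 mm long, 12 g, in the hopper at the start. Origin: its centre.
- walnut_3: a walnut, 31 mm thick and 33 mm long, 12 g, in the hopper at the start. Origin: its centre.
- egg_cup: blue-green egg cup, 50 mm across, 58 mm high, bystander. Origin: centre of its underside.
- shaker: salt shaker of clear and grey plastic, 44 mm across, 90 mm high, bystander. Origin: centre of its underside.
- tin: food tin, 75 mm across, 58 mm high, bystander. Origin: centre of its underside.
Not all that is in view belongs to the job. There is more than one size of the dish; the one meant has the size given above.

How it is judged:
By the outcome, as a careful person would: the job done as asked, in the order asked, and still so for the second after the job is handed in, while the arm keeps its last pose, push and grip.
It also fails if it takes over 67 s, if anything falls off the work surface, if the arm or the gripper's body presses on something with over 40 N, if the wrist force passes 120 N, or if a joint passes its speed limit or range.

## Working session

There is one attempt and no reset: what is moved stays moved. The work goes in short steps, Python scripts to look and compute and a tool call to move; the robot and the scene stay as the last step left them, time stands still between calls to the robot, and variables do not carry over. Pictures are saved under pics/ and viewed, and the job is handed in when it is done.

Besides the shell and the picture viewer there is one more tool, called after "Emit:" by a JSON object that holds its "name" and its "arguments", one argument or row to a line. arm_command: Moves the arm, as the interface text tells. Its arguments: {"type":"object","properties":{"commands":{"type":"array","items":{"type":"number"}},"force":{"type":"number"}},"required":["commands"]}

```bash
mkdir -p pics; python3 - <<'E'
from workcell import robot
import cv2
s=robot.get_state(); print({k:(v if not hasattr(v,'round') else v) for k,v in s.items()})
for n in ["scene","side","wrist"]:
    r=robot.snapshot(n); cv2.imwrite(f"pics/{n}0.png",r["color"]); print(n,r["intrinsics"],r["distortion"],r["pose"])
E
```

```text
{'clock': 0.0, 'qpos': array([-1.3154998 ,  0.61594583, -0.01262187,  1.42491474,  0.00807094,
        1.10339048, -0.04038533]), 'qvel': array([-0.00093078, -0.00093993, -0.00042957, -0.00011286, -0.00062377,
        0.00017581, -0.00110693]), 'joint_torque': array([-8.78242690e-05, -4.69215095e+01,  2.58962056e-01, -1.71042913e+01,
        9.89555876e-03,  9.68744396e-03,  1.32346827e-06]), 'ee_pos': array([180.53199244, 623.67085262, 247.11554223]), 'tool_rot': array([-0.44101827, -3.11012   ,  0.0040593 ]), 'force': array([-0.3182795 ,  0.33049678, -1.54824546]), 'wrist_torque': array([-0.0361391 , -0.04933136, -0.0193329 ]), 'gripper_width': 85.52271169083608}
scene [[414.92253884   0.         318.2716887 ]
 [  0.         414.92253884 199.73601865]
 [  0.           0.           1.        ]] [-0.06107707  0.          0.          0.          0.        ] [[ 4.56317976e-01 -5.87234098e-01  6.68528248e-01 -3.50804687e+02]
 [-8.89554759e-01 -2.82826655e-01  3.58749793e-01 -4.56291475e+02]
 [-2.15925030e-02 -7.58396464e-01 -6.51435773e-01  9.16254787e+02]
 [ 0.00000000e+00  0.00000000e
[... 259 characters left out ...]
07e-01 -2.95172213e-01  8.42816529e+02]
 [ 6.38420702e-01 -6.76523777e-01  3.67062103e-01 -4.51304009e+02]
 [ 8.11939291e-03 -4.70951481e-01 -8.82121748e-01  1.20226918e+03]
 [ 0.00000000e+00  0.00000000e+00  0.00000000e+00  1.00000000e+00]]
wrist [[341.8342774    0.         320.42887016]
 [  0.         341.8342774  197.04490688]
 [  0.           0.           1.        ]] [0.01688552 0.         0.         0.         0.        ] [[ 2.77726807e-01  9.23894078e-01  2.63225291e-01  1.13706503e+02]
 [ 9.60659712e-01 -2.66852475e-01 -7.69589136e-02  6.41994011e+02]
 [-8.59564083e-04  2.74243485e-01 -9.61659904e-01  3.74764845e+02]
 [ 0.00000000e+00  0.00000000e+00  0.00000000e+00  1.00000000e+00]]
```

View pics/scene0.png

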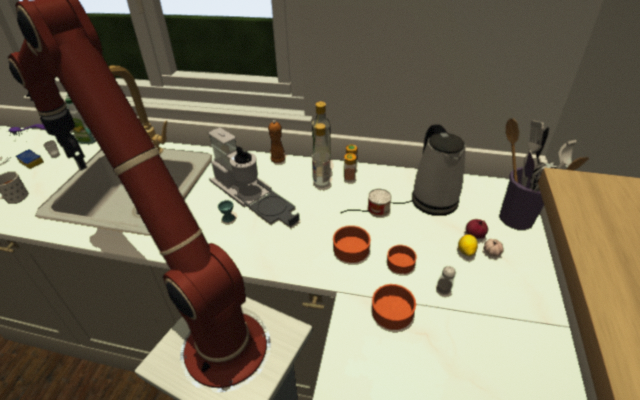

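View pics/side0.png

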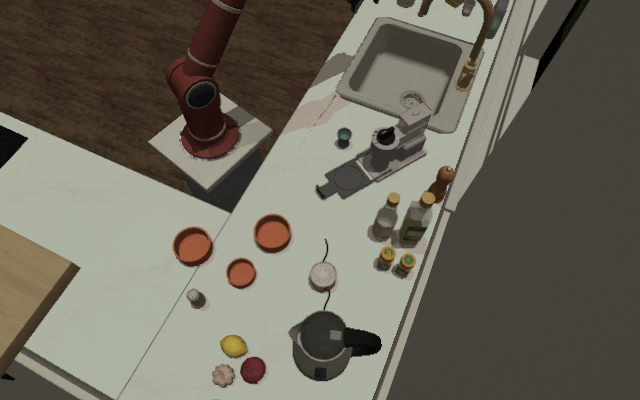

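View pics/wrist0.png

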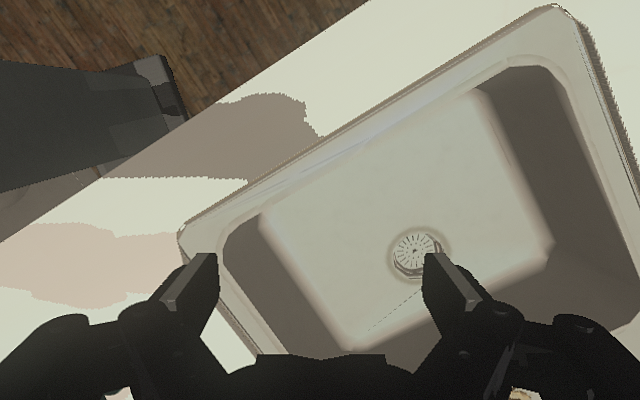

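Three terracotta dishes could be taken for the target: scene pixels (352,243), (402,259) and (394,306), which match side pixels (272,233), (241,273) and (193,246). The middle one looks smallest, so I'll measure all three along with the dispenser.

```bash
cat > h.py <<'E'
import numpy as np, cv2
from workcell import robot
def ray(r,uv):
    p=cv2.undistortPoints(np.array(uv,float).reshape(-1,1,2),r["intrinsics"],np.array(r["distortion"],float)).reshape(-1,2)
    d=np.c_[p,np.ones(len(p))]@r["pose"][:3,:3].T
    return r["pose"][:3,3],d
def plane(r,uv,z):
    o,d=ray(r,uv); return o+d*((z-o[2])/d[:,2])[:,None]
def tri(rs,uvs):
    A=np.zeros((3,3));b=np.zeros(3)
    L=[]
    for r,uv in zip(rs,uvs):
        o,d=ray(r,[uv]);d=d[0]/np.linalg.norm(d[0]);P=np.eye(3)-np.outer(d,d);A+=P;b+=P@o;L.append((o,P))
    x=np.linalg.solve(A,b); return x,[float(np.linalg.norm(P@(x-o))) for o,P in L]
def proj(r,X):
    R=r["pose"][:3,:3];t=r["pose"][:3,3];Rc=R.T
    return cv2.projectPoints(np.array(X,float).reshape(-1,1,3),cv2.Rodrigues(Rc)[0],-Rc@t,r["intrinsics"],np.array(r["distortion"],float))[0].reshape(-1,2)
def crop(r,u,v,w,h,s,name):
    c=r["color"][max(0,v-h):v+h,max(0,u-w):u+w]; cv2.imwrite(name,cv2.resize(c,None,fx=s,fy=s,interpolation=cv2.INTER_CUBIC))
def terra(r):
    h=cv2.cvtColor(r["color"],cv2.COLOR_BGR2HSV)
    m=cv2.inRange(h,(3,120,70),(14,255,255))
    cs,_=cv2.findContours(cv2.morphologyEx(m,cv2.MORPH_CLOSE,np.ones((5,5))),cv2.RETR_EXTERNAL,cv2.CHAIN_APPROX_NONE)
    return [c for c in cs if cv2.contourArea(c)>250]
E
python3 - <<'E'
from h import *
S=robot.snapshot("scene");D=robot.snapshot("side")
for n,r in (("scene",S),("side",D)):
    for c in terra(r):
        x,y,w,h=cv2.boundingRect(c); 
        if y>380 or (n=="scene" and x<300): continue
        # far arc (rim) of contour -> plane z=36
        P=plane(r,c.reshape(-1,2),36)[:,:2]
        (cx,cy),R=cv2.minEnclosingCircle(P.astype(np.float32))
        print(n,(x,y,w,h),cv2.contourArea(c),np.round([cx,cy,R],1))
crop(S,250,190,70,60,5,"pics/sc1.png");crop(D,375,155,70,60,5,"pics/sd1.png")
crop(S,390,270,80,60,5,"pics/sc2.png")
E
```

```text
scene (372, 284, 44, 46) 1540.5 [ 271.5 -327.    68.4]
scene (387, 245, 29, 29) 626.0 [ 428.4 -293.7   52.5]
scene (333, 226, 37, 37) 1068.0 [ 423.2 -147.5   72.5]
side (227, 258, 29, 28) 591.5 [ 444.3 -292.5   43. ]
side (173, 227, 38, 36) 993.5 [ 278.6 -329.6   62.5]
side (254, 214, 37, 35) 941.5 [ 427.1 -141.2   56.6]
side (182, 128, 56, 30) 476.5 [ 24.5 -16.2  95. ]
side (167, 52, 44, 42) 482.0 [-254.9  129.2  103.7]
```

View pics/sc1.png

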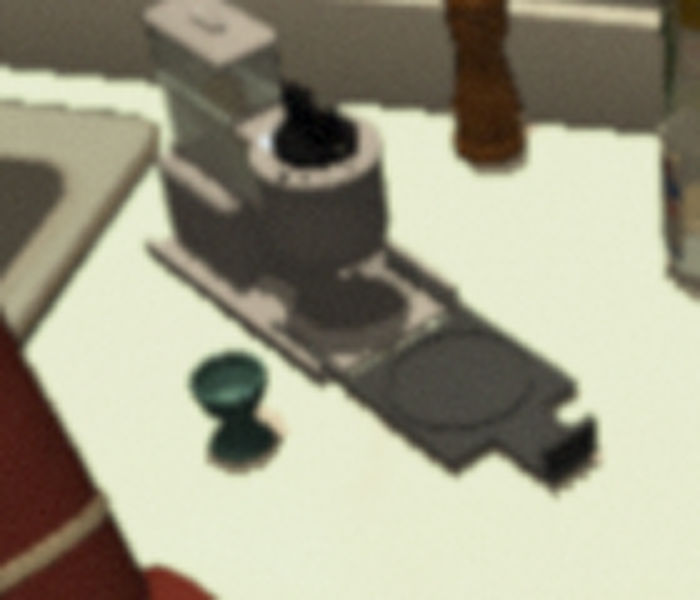

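View pics/sd1.png

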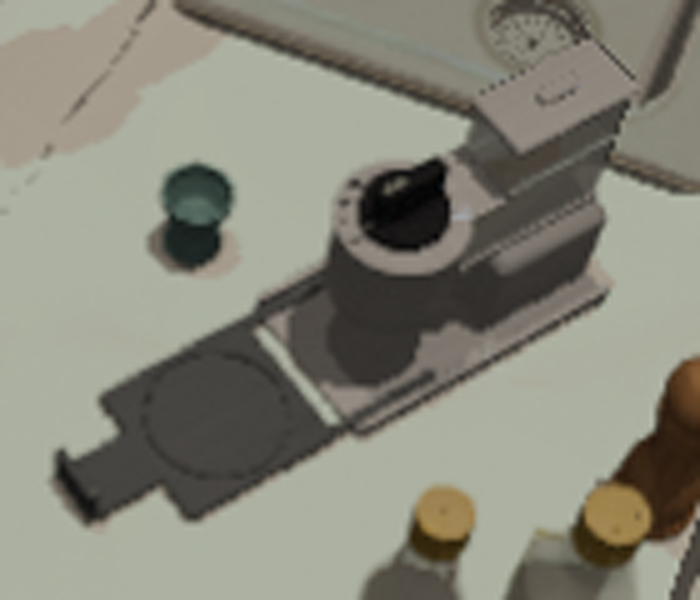

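View pics/sc2.png

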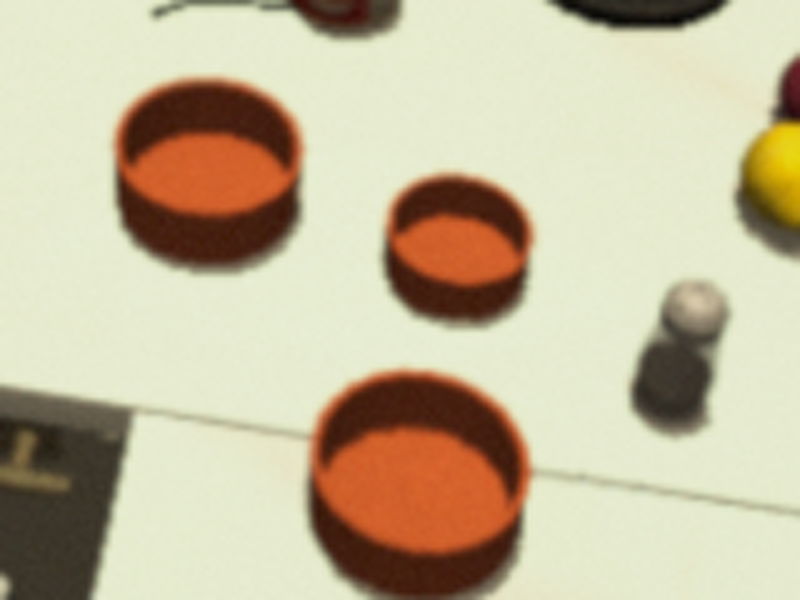

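```bash
python3 - <<'E'
from h import *
S=robot.snapshot("scene");D=robot.snapshot("side")
def s(u,v): return (180+u/5,130+v/5)
def d(u,v): return (305+u/5,95+v/5)
pts={"well":(s(462,382),d(215,415)),"deck":(s(316,146),d(403,217)),"handletop":(s(572,440),d(72,478)),
"plateFL":(s(458,472),d(100,400)),"plateFR":(s(575,388),d(195,520)),"skirt":(s(316,137),d(406,210))}
R={}
for k,(a,b) in pts.items():
    x,e=tri([S,D],[a,b]);R[k]=x;print(k,x.round(1),np.round(e,1))
v=R["deck"]-R["well"];print(np.degrees(np.arctan2(v[1],v[0])),np.linalg.norm(v[:2]))
v=R["well"]-R["handletop"];print(np.degrees(np.arctan2(v[1],v[0])),np.linalg.norm(v[:2]))
# small dish rim: two views
h=lambda r,x0,x1,y0,y1:[c for c in terra(r) if x0<cv2.boundingRect(c)[0]<x1 and y0<cv2.boundingRect(c)[1]<y1][0]
def fit(P):
    A=np.c_[P,np.ones(len(P))];q=np.linalg.lstsq(A,(P**2).sum(1),rcond=None)[0];c=q[:2]/2;return c,np.sqrt(q[2]+c@c)
for r,a in ((S,(380,395,240,250)),(D,(222,232,250,262))):
    c=h(r,*a).reshape(-1,2).astype(float)
    cam=r["pose"][:2,3]
    for z in (30,36,42):
        P=plane(r,c,z)[:,:2]; m=P.mean(0); u=(m-cam)/np.linalg.norm(m-cam)
        Q=P[(P-m)@u>0.0] # far half => rim only
        cc,R_=fit(Q);print(z,cc.round(1),R_.round(1))
for n,r,uvs in (("sc",S,[(447,292),(380,205),(226,218)]),("sd",D,[(197,304),(323,285),(344,146)])):
    print(n,plane(r,uvs,0).round(0)[:,:2].tolist())
E
```

```text
well [482.2 163.5  11.4] [0.3 0.3]
deck [522.7 287.2 137.7] [0.4 0.4]
handletop [446.9  58.2  31.6] [0.1 0.1]
plateFL [414.7 126.3   4.1] [1.3 1.3]
plateFR [517.5  97.9   2.8] [0.1 0.1]
skirt [523.4 287.  144.9] [0.2 0.2]
71.86763825157746 130.15313452324762
71.50034729728044 111.04400223614144
30 [ 446.1 -290.2] 38.9
36 [ 440.7 -291.3] 38.7
42 [ 435.3 -292.4] 38.4
30 [ 439.4 -291.8] 38.8
36 [ 441.5 -292.6] 38.6
42 [ 443.5 -293.4] 38.4
sc [[401.0, -438.0], [655.0, -149.0], [378.0, 278.0]]
sd [[403.0, -437.0], [644.0, -164.0], [390.0, 263.0]]
```

```bash
cat >> h.py <<'E'
from scipy.spatial.transform import Rotation as Ro
def Rdown(phi): # tool z down, tool y at world azimuth phi (deg)
    p=np.radians(phi);y=np.array([np.cos(p),np.sin(p),0]);z=np.array([0,0,-1.]);return np.c_[np.cross(y,z),y,z]
def rel(p,phi,near=True,base=None):
    s=robot.get_state() if base is None else base
    R0=Ro.from_rotvec(s["tool_rot"]).as_matrix()
    d=R0.T@(np.array(p,float)-s["ee_pos"])/10
    w=Ro.from_matrix(R0.T@Rdown(phi)).as_rotvec()
    return np.r_[d,w].round(3)
E
python3 - <<'E'
from h import *
s=robot.get_state();R=Ro.from_rotvec(s["tool_rot"]).as_matrix();print(R.round(3),s["clock"],robot.finger_overhang)
print("y az",np.degrees(np.arctan2(R[1,1],R[0,1])))
for a in (45,15,-15,-33.5):
    p=[520*np.cos(np.radians(a)),520*np.sin(np.radians(a)),300]
    print(a,rel(p,-163.9+(a-73.85)).tolist())
E
```

```text
[[-0.961  0.278 -0.   ]
 [ 0.278  0.961 -0.001]
 [ 0.    -0.001 -1.   ]] 0.35 17.0
y az 73.85494390382178
45 [-25.097, -19.442, -5.187, -0.0, -0.001, -1.63]
15 [-44.507, -38.092, -5.177, -0.001, -0.0, -1.106]
-15 [-51.992, -63.947, -5.161, -0.001, -0.0, -0.583]
-33.5 [-49.635, -80.497, -5.151, -0.001, -0.0, -0.26]
```

```bash
python3 - <<'E'
from h import *
s=robot.get_state()
r=np.linspace(630,510,10)
for i,a in enumerate([72,68,63.5,58,52,46,39.5,33,26.5,20]):
    p=[r[i]*np.cos(np.radians(a)),r[i]*np.sin(np.radians(a)),290]
    print(rel(p,a,base=s).round(2).tolist())
E
```

```text
[-2.04, -2.02, -4.2, -0.0, -0.0, 0.03]
[-6.29, -3.64, -4.2, -0.0, -0.0, 0.1]
[-10.85, -5.64, -4.19, -0.0, -0.0, 0.18]
[-16.12, -8.23, -4.19, -0.0, 0.0, 0.28]
[-21.47, -11.46, -4.19, -0.0, 0.0, 0.38]
[-26.32, -15.18, -4.19, -0.0, 0.0, 0.49]
[-31.04, -19.58, -4.19, -0.0, 0.0, 0.6]
[-35.11, -24.39, -4.18, -0.0, 0.0, 0.71]
[-38.5, -29.53, -4.18, -0.0, 0.0, 0.83]
[-41.19, -34.9, -4.18, -0.0, 0.0, 0.94]
```

Emit:
{"name": "arm_command", "arguments": {
  "commands": [8.5,-2,-2,-4.2,0,0,0.03,8.5,-6.3,-3.6,-4.2,0,0,0.1,8.5,-10.8,-5.6,-4.2,0,0,0.18,8.5,-16.1,-8.2,-4.2,0,0,0.28,8.5,-21.5,-11.5,-4.2,0,0,0.38,8.5,-26.3,-15.2,-4.2,0,0,0.49,8.5,-31,-19.6,-4.2,0,0,0.6,8.5,-35.1,-24.4,-4.2,0,0,0.71,8.5,-38.5,-29.5,-4.2,0,0,0.83,8.5,-41.2,-34.9,-4.2,0,0,0.94]
}}

```text
clock: 1.6
ee_pos: [480.3, 172.5, 290.5]
tool_rot: [1.807, 2.569, 0.001]
force: [0.5, -0.4, 0.9]
gripper_width: 85.1
```

```bash
python3 - <<'E'
from h import *
r=robot.snapshot("wrist");cv2.imwrite("pics/w1.png",r["color"]);np.save("w1.npy",r,allow_pickle=True)
s=robot.get_state();print(s["clock"],s["ee_pos"],s["tool_rot"],s["force"])
i0=np.linspace(500,491,10)
for a in [14,7,0,-7,-14,-20,-26,-31,-33.5,-33.5]:
    R=491;p=[R*np.cos(np.radians(a)),R*np.sin(np.radians(a)),250]
    print(rel(p,a,base=s).round(2).tolist())
E
```

```text
1.65 [481.83498752 160.86203714 291.04806422] [ 1.82564745  2.54836549 -0.00863112] [ 0.13295179 -7.59160674  0.54478742]
[-3.77, -1.86, 4.14, -0.0, 0.01, 0.08]
[-9.71, -2.73, 4.19, 0.0, 0.01, 0.2]
[-15.49, -4.3, 4.24, 0.0, 0.01, 0.33]
[-21.04, -6.58, 4.29, 0.0, 0.01, 0.45]
[-26.27, -9.51, 4.34, 0.0, 0.01, 0.57]
[-30.44, -12.51, 4.38, 0.0, 0.01, 0.68]
[-34.27, -15.93, 4.41, 0.0, 0.01, 0.78]
[-37.18, -19.08, 4.44, 0.0, 0.01, 0.87]
[-38.52, -20.74, 4.45, 0.0, 0.01, 0.91]
[-38.52, -20.74, 4.45, 0.0, 0.01, 0.91]
```

View pics/w1.png

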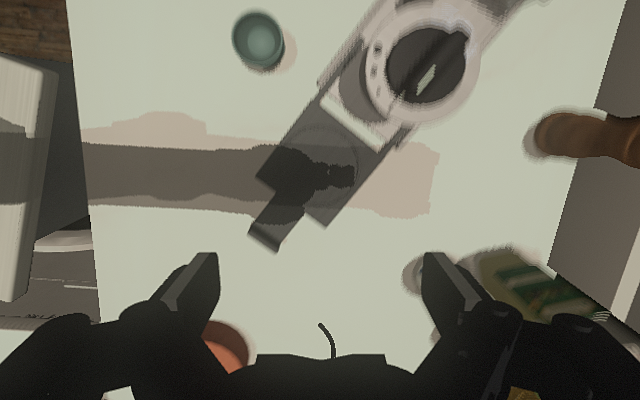

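The shot was taken while the arm was still moving, so it's slightly blurred. It shows the egg cup near (260,45), the dial at (428,65) and the handle at (265,235). I'll go on to the dish.

Emit:
{"name": "arm_command", "arguments": {
  "commands": [8.5,-4.5,-2,4,0,0,0.1,8.5,-10.5,-3,4,0,0,0.22,8.5,-16.3,-4.7,4,0,0,0.35,8.5,-22,-7,4,0,0,0.47,8.5,-27.2,-10,4,0,0,0.59,8.5,-31.5,-13,4,0,0,0.7,8.5,-35.3,-16.3,4,0,0,0.81,8.5,-38.3,-19.5,4,0,0,0.9,8.5,-39.6,-21.1,4,0,0,0.93,8.5,-39.6,-21.1,4,0,0,0.93]
}}

```text
clock: 2.9
ee_pos: [416.3, -270.0, 250.4]
tool_rot: [-2.765, -1.49, -0.0]
force: [0.0, 0.4, 0.1]
gripper_width: 84.8
```

Emit:
{"name": "arm_command", "arguments": {
  "commands": [5,0,0,0,0,0,0,5,0,0,0,0,0,0,5,0,0,0,0,0,0]
}}

```text
clock: 3.28
ee_pos: [417.3, -268.6, 250.2]
tool_rot: [-2.762, -1.496, -0.0]
force: [0.6, -0.2, -0.6]
gripper_width: 49.9
```

```bash
python3 - <<'E'
from h import *
r=robot.snapshot("wrist");cv2.imwrite("pics/w2.png",r["color"])
s=robot.get_state();print(s["clock"],s["ee_pos"],s["qvel"].round(3),s["force"],s["gripper_width"])
R=Ro.from_rotvec(s["tool_rot"]).as_matrix();print(R.round(3))
print(proj(r,[[441,-292,36],[441,-292,5]]))
for c in terra(r): print(cv2.boundingRect(c),cv2.contourArea(c))
E
```

```text
3.325 [ 417.09928655 -268.90982747  250.25829889] [ 0.006  0.002  0.007  0.    -0.001 -0.    -0.001] [-0.33040567 -1.09304447 -0.32557521] 50.057275031581206
[[ 0.547  0.837 -0.   ]
 [ 0.837 -0.547  0.   ]
 [ 0.    -0.    -1.   ]]
[[351.92643439 176.42022254]
 [349.47226315 170.4184372 ]]
(189, 226, 104, 104) 3851.5
(313, 134, 81, 81) 5001.0
(191, 0, 125, 113) 11424.5
```

View pics/w2.png

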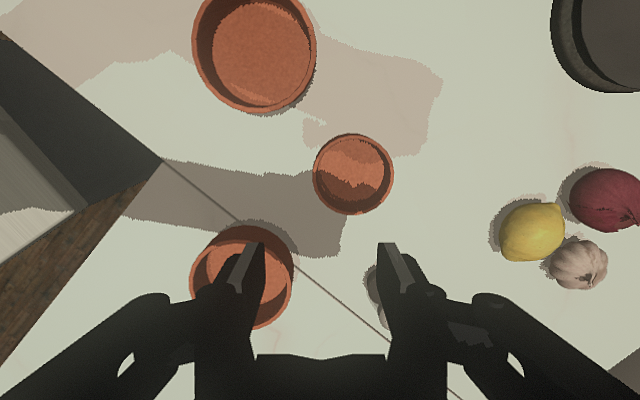

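The small dish is at wrist pixel (353,174), clearly smaller than the other two at (255,50) and (242,278). Next I refine its position from this view.

```bash
python3 - <<'E'
from h import *
r=robot.snapshot("wrist")
c=[c for c in terra(r) if 300<cv2.boundingRect(c)[0]<330][0].reshape(-1,2)
hull=cv2.convexHull(c).reshape(-1,2)
for z in (30,36,42):
    P=plane(r,hull,z)[:,:2].astype(np.float32);print(z,cv2.minEnclosingCircle(P),cv2.fitEllipse(P))
s=robot.get_state()
C=np.array([441.,-292.])
a=np.degrees(np.arctan2(C[1],C[0]));u=C/np.linalg.norm(C)
p=C-40*u;print(a,p,s["clock"]);
for z in (90,35): print(rel([*p,z],a,base=s))
E
```

```text
30 ((442.00567626953125, -292.47576904296875), 43.00766372680664) ((441.72259521484375, -292.8145751953125), (83.61865234375, 85.26878356933594), 174.3694305419922)
36 ((442.23187255859375, -291.0888977050781), 42.26573181152344) ((441.9537048339844, -291.421875), (82.17616271972656, 83.79781341552734), 174.36935424804688)
42 ((442.4581604003906, -289.70208740234375), 41.523834228515625) ((442.1847839355469, -290.0291748046875), (80.7336654663086, 82.32685852050781), 174.36932373046875)
-33.509798232472804 [ 407.64834311 -269.91681675] 3.375
[-5.7600e-01 -7.3400e-01  1.6028e+01 -0.0000e+00 -0.0000e+00  5.0000e-03]
[-5.7700e-01 -7.3300e-01  2.1528e+01 -0.0000e+00 -0.0000e+00  5.0000e-03]
```

Emit:
{"name": "arm_command", "arguments": {
  "commands": [4,-0.6,-0.7,5,0,0,0,4,-0.6,-0.7,11,0,0,0,4,-0.6,-0.7,15,0,0,0,4,-0.6,-0.7,17,0,0,0,4,-0.6,-0.7,17,0,0,0]
}}

```text
clock: 4.0
ee_pos: [406.8, -270.4, 79.1]
tool_rot: [-2.762, -1.491, 0.003]
force: [0.8, -0.3, -0.0]
gripper_width: 40.3
```

```bash
python3 - <<'E'
from h import *
r=robot.snapshot("wrist");cv2.imwrite("pics/w3.png",r["color"])
s=robot.get_state();print(s["clock"],s["ee_pos"],s["gripper_width"])
C=np.array([441.8,-291.5]);a=-33.5;u=C/np.linalg.norm(C);p=C-40*u
print(rel([*p,35],a,base=s))
E
```

```text
4.05 [ 407.44971435 -270.96885052   80.18186205] 39.6408117446619
[ 1.790e-01  2.000e-03  4.518e+00 -1.000e-03  0.000e+00  4.000e-03]
```

View pics/w3.png

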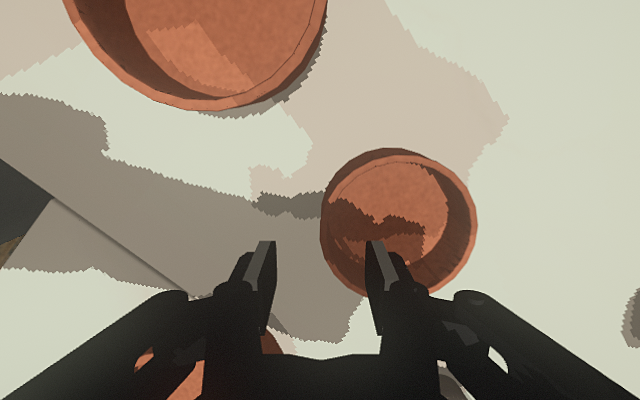

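The rim's near wall, at about (322,230), lies between the fingertips at (275,245) and (368,245). Descend and close.

Emit:
{"name": "arm_command", "arguments": {
  "commands": [4,0.1,0,2.5,0,0,0,4,0.1,0,4.3,0,0,0,4,0.1,0,4.5,0,0,0,2,0.1,0,4.5,0,0,0,0,0.1,0,4.5,0,0,0,0,0.1,0,4.5,0,0,0,0,0.1,0,4.5,0,0,0,0,0.1,0,4.5,0,0,0],
  "force": 30
}}

```text
clock: 5.05
ee_pos: [408.7, -270.5, 36.4]
tool_rot: [2.763, 1.492, 0.002]
force: [0.2, 1.1, 5.9]
gripper_width: 5.1
```

```bash
python3 - <<'E'
from h import *
r=robot.snapshot("wrist");cv2.imwrite("pics/w4.png",r["color"])
s=robot.get_state();print(s["clock"],s["ee_pos"],s["gripper_width"],s["force"])
E
```

```text
5.1 [ 408.71494833 -270.45570269   36.41694885] 4.940144360166439 [0.53740994 1.20633959 6.38758485]
```

View pics/w4.png

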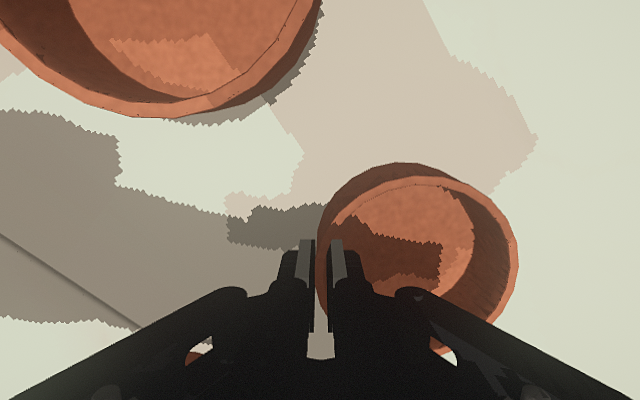

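```bash
python3 - <<'E'
from h import *
s=robot.get_state()
for a,z in [(-33.5,90),(-33.5,150),(-29,190),(-22,190),(-15,190),(-8,190),(-1,190),(5,190),(10,190),(12,190)]:
    R=475;p=[R*np.cos(np.radians(a)),R*np.sin(np.radians(a)),z]
    if a==-33.5:p[:2]=s["ee_pos"][:2]
    print(rel(p,a,base=s).round(2).tolist())
E
```

```text
[0.0, 0.01, -5.36, 0.0, -0.0, 0.0]
[0.0, 0.02, -11.36, 0.0, -0.0, 0.0]
[3.73, -1.61, -15.36, 0.0, -0.0, -0.07]
[9.48, -2.39, -15.36, 0.0, -0.0, -0.2]
[15.09, -3.87, -15.36, 0.0, 0.0, -0.32]
[20.47, -6.02, -15.37, 0.0, 0.0, -0.44]
[25.56, -8.81, -15.37, 0.0, 0.0, -0.56]
[29.62, -11.68, -15.38, 0.0, 0.0, -0.67]
[32.75, -14.39, -15.38, 0.0, 0.0, -0.76]
[33.94, -15.54, -15.38, 0.0, 0.0, -0.79]
```

Emit:
{"name": "arm_command", "arguments": {
  "commands": [0,0,0,-5.4,0,0,0,0,0,0,-11.4,0,0,0,0,3.7,-1.6,-15.4,0,0,-0.07,0,9.5,-2.4,-15.4,0,0,-0.2,0,15.1,-3.9,-15.4,0,0,-0.32,0,20.5,-6,-15.4,0,0,-0.44,0,25.6,-8.8,-15.4,0,0,-0.56,0,29.6,-11.7,-15.4,0,0,-0.67,0,32.8,-14.4,-15.4,0,0,-0.76,0,33.9,-15.5,-15.4,0,0,-0.79]
}}

```text
clock: 6.35
ee_pos: [463.2, 101.4, 188.9]
tool_rot: [-1.969, -2.445, 0.001]
force: [-0.1, -0.8, -1.7]
gripper_width: 4.7
```

Emit:
{"name": "arm_command", "arguments": {
  "commands": [0,0,0,0,0,0,0,0,0,0,0,0,0,0,0,0,0,0,0,0,0]
}}

```text
clock: 6.72
ee_pos: [464.7, 96.5, 189.4]
tool_rot: [1.982, 2.437, -0.001]
force: [0.3, -0.9, -1.8]
gripper_width: 5.0
```

```bash
python3 - <<'E'
from h import *
for n in ("wrist","scene","side"):
    r=robot.snapshot(n);cv2.imwrite(f"pics/{n}5.png",r["color"]);np.save(n+"5.npy",r,allow_pickle=True)
    print(n,proj(r,[[482.2,163.5,13],[446.9,58.2,39],[523,287,179]]).round(0).tolist())
s=robot.get_state();print(s["clock"],s["ee_pos"],s["gripper_width"],s["force"])
E
```

```text
wrist [[356.0, 107.0], [291.0, 223.0], [653.0, -286.0]]
scene [[272.0, 206.0], [294.0, 216.0], [242.0, 149.0]]
side [[348.0, 178.0], [319.0, 189.0], [388.0, 130.0]]
6.875 [464.64293162  97.41223365 189.35877497] 4.886544142461155 [ 0.02554551  0.0339822  -2.1095729 ]
```

View pics/wrist5.png

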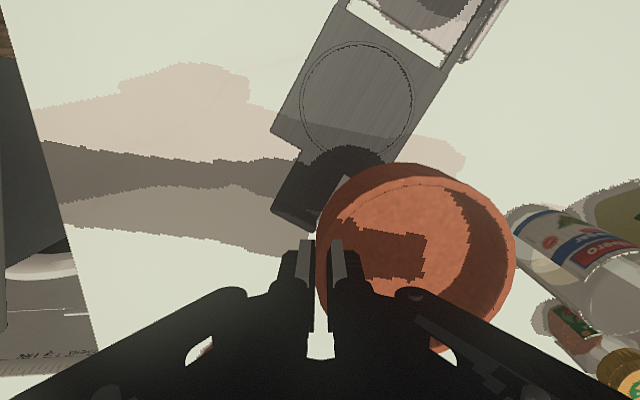

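View pics/side5.png

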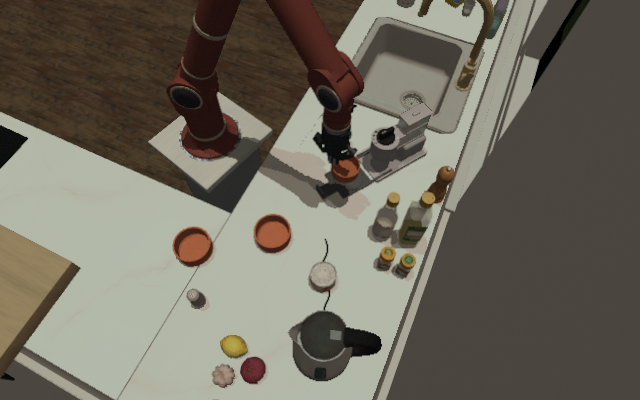

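```bash
python3 - <<'E'
from h import *
r=np.load("wrist5.npy",allow_pickle=True).item()
crop(r,370,100,120,100,3,"pics/w5c.png")
E
```

```text
(no output)
```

View pics/w5c.png

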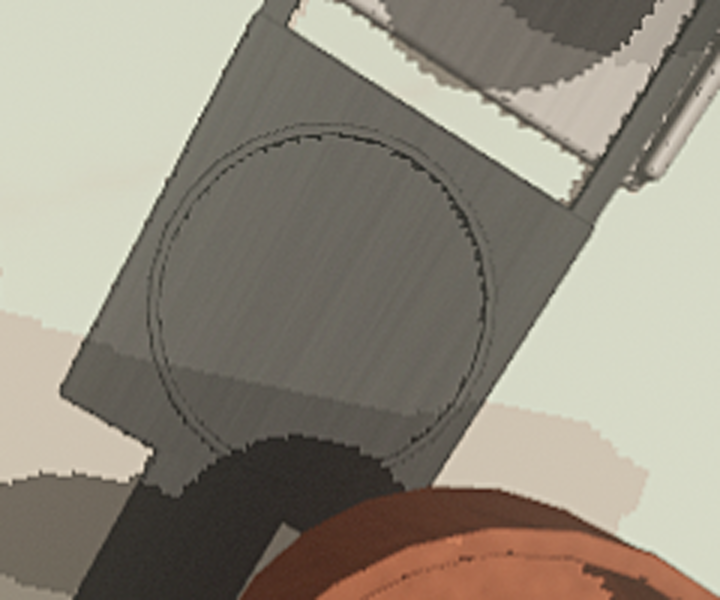

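```bash
python3 - <<'E'
from h import *
r=np.load("wrist5.npy",allow_pickle=True).item()
P=np.array([(160,295),(190,210),(250,155),(328,134),(400,153),(455,205),(487,290),(475,370),(445,425),(235,458),(180,380)])/3+[250,0]
for z in (13,16): print(cv2.fitEllipse(plane(r,P,z)[:,:2].astype(np.float32)))
Q=plane(r,np.array([(62,392),(252,18),(592,228),(435,485),(62,392),(152,452)])/3+[250,0],13)[:,:2]
print(Q.round(1)); 
for i in (0,2,4):
    d=Q[i+1]-Q[i];print(np.degrees(np.arctan2(d[1],d[0])),np.linalg.norm(d))
S=robot.snapshot("scene")
print(robot.get_state()["clock"])
E
```

```text
((483.2334899902344, 164.96481323242188), (92.25110626220703, 96.72171783447266), 30.07394027709961)
((482.90985107421875, 164.94862365722656), (91.34029388427734, 95.76673889160156), 30.073945999145508)
[[413.3 128.9]
 [446.6 235.2]
 [550.7 203.3]
 [527.  124.6]
 [413.3 128.9]
 [442.3 117. ]]
72.60434465221743 111.41187046486738
-106.72859417442177 82.23248584201151
-22.198259409179897 31.30354172772758
6.925
```

```bash
python3 - <<'E'
from h import *
r=robot.snapshot("wrist");s=robot.get_state()
c=[c for c in terra(r) if cv2.contourArea(c)>5000][0].reshape(-1,2)
R=Ro.from_rotvec(s["tool_rot"]).as_matrix()
P=plane(r,c,s["ee_pos"][2]-0.4)
L=(P-s["ee_pos"])@R
# right side/bottom rim only
m=(L[:,1]>45)
q=L[m][:,:2];A=np.c_[q,np.ones(len(q))];k=np.linalg.lstsq(A,(q**2).sum(1),rcond=None)[0];cc=k[:2]/2
print(cc,np.sqrt(k[2]+cc@cc),len(q),L[:,1].max(),L[:,0].max(),L[:,0].min(),s["ee_pos"])
W=np.array([482.7,164.7])
for off in (39.2,40):
  for a in (18.8,):
    u=np.array([np.cos(np.radians(a)),np.sin(np.radians(a))])
    for z in (100,52): print(off,rel([*(W-off*u),z],a,base=s))
E
```

```text
[ 7.02375859 54.4624438 ] 27.400549494439037 235 79.65613333167987 45.48013201605484 -24.314721623143555 [464.5761045   97.89391181 189.31389149]
39.2 [ 5.694 -0.738  8.931 -0.     0.    -0.12 ]
39.2 [ 5.695 -0.738 13.731 -0.     0.    -0.12 ]
40 [ 5.684 -0.818  8.931 -0.     0.    -0.12 ]
40 [ 5.685 -0.818 13.731 -0.     0.    -0.12 ]
```

```bash
python3 - <<'E'
from h import *
r=np.load("wrist5.npy",allow_pickle=True).item()
crop(r,420,260,130,110,3,"pics/w5d.png")
E
```

```text
(no output)
```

View pics/w5d.png

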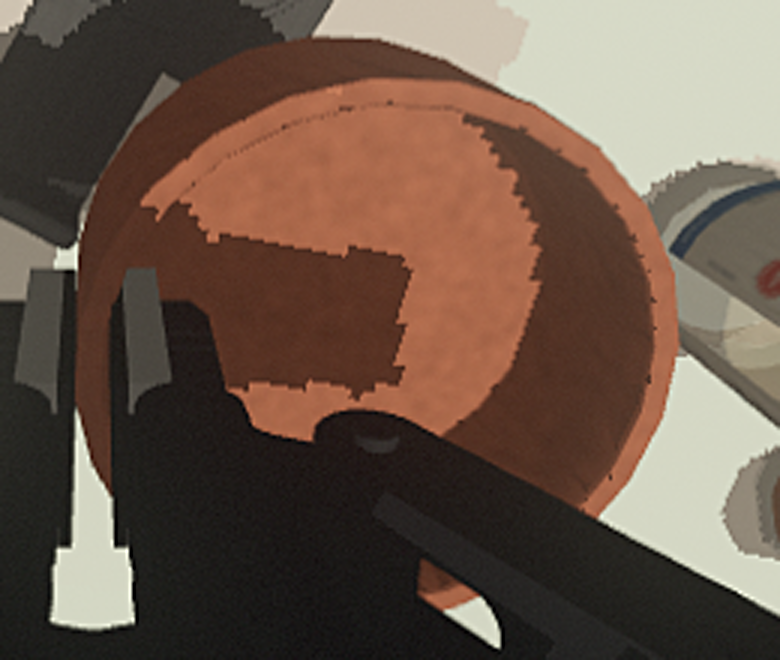

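```bash
python3 - <<'E'
from h import *
r=np.load("wrist5.npy",allow_pickle=True).item();s=robot.get_state()
R=Ro.from_rotvec(s["tool_rot"]).as_matrix()
U=np.array([(145,195),(220,130),(300,95),(390,80),(460,85),(540,112),(610,165),(655,230),(677,320),(665,400),(635,465),(600,512)])/3+[290,150]
for z in (183,189,195):
    q=((plane(r,U,z)-s["ee_pos"])@R)[:,:2]
    A=np.c_[q,np.ones(len(q))];k=np.linalg.lstsq(A,(q**2).sum(1),rcond=None)[0];cc=k[:2]/2
    print(z,cc,np.sqrt(k[2]+cc@cc),np.std(np.linalg.norm(q-cc,axis=1)))
E
```

```text
183 [-5.40983595 40.59658018] 42.693429428685455 0.07903408871914201
189 [-2.16771403 38.76278843] 40.779682285055586 0.07549135946174741
195 [ 1.07440789 36.92899669] 38.865935141425574 0.07194863020434482
```

Emit:
{"name": "arm_command", "arguments": {
  "commands": [0,3,-0.4,4,0,0,-0.06,0,5.6,-0.8,8,0,0,-0.12,0,5.65,-0.8,11,0,0,-0.12,0,5.65,-0.8,12,0,0,-0.12,0,5.65,-0.8,12,0,0,-0.12,0,5.65,-0.8,12,0,0,-0.12]
}}

```text
clock: 7.72
ee_pos: [446.0, 151.7, 70.4]
tool_rot: [1.828, 2.553, 0.003]
force: [0.6, 0.3, -1.8]
gripper_width: 5.0
```

```bash
python3 - <<'E'
from h import *
for n in ("wrist","scene","side"):
    r=robot.snapshot(n);np.save(n+"6.npy",r,allow_pickle=True)
    if n=="wrist": cv2.imwrite("pics/wrist6.png",r["color"])
    if n=="scene": crop(r,270,200,60,50,6,"pics/scene6.png")
    if n=="side": crop(r,350,175,60,50,6,"pics/side6.png")
s=robot.get_state();print(s["clock"],s["ee_pos"],s["gripper_width"],s["force"])
W=np.array([482.4,164.2]);a=18.8;u=np.array([np.cos(np.radians(a)),np.sin(np.radians(a))])
print(rel([*(W-39.3*u),50],a,base=s))
E
```

```text
7.875 [445.65712433 152.0096099   70.29065105] 4.92936961208377 [ 0.23156339  0.9007144  -1.41412599]
[-3.000e-02 -6.300e-02  2.029e+00  2.000e-03  0.000e+00  1.000e-03]
```

View pics/wrist6.png

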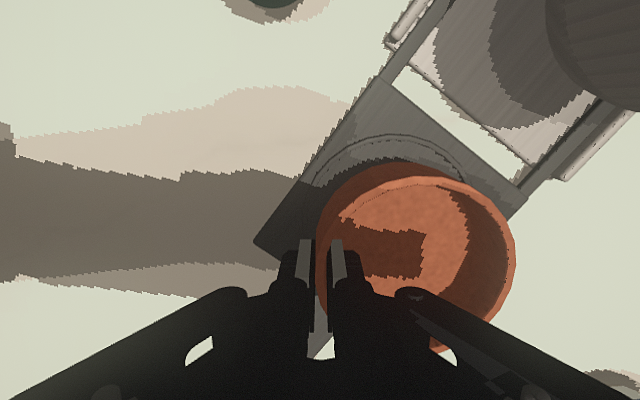

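View pics/side6.png

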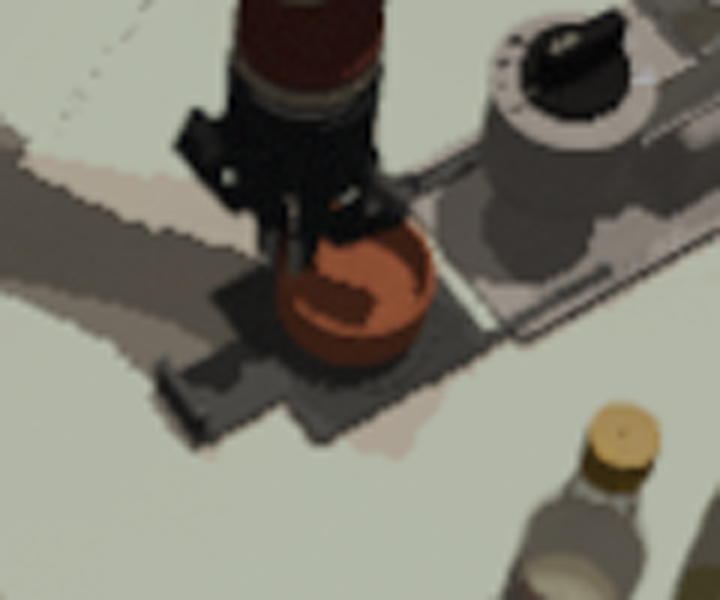

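View pics/scene6.png

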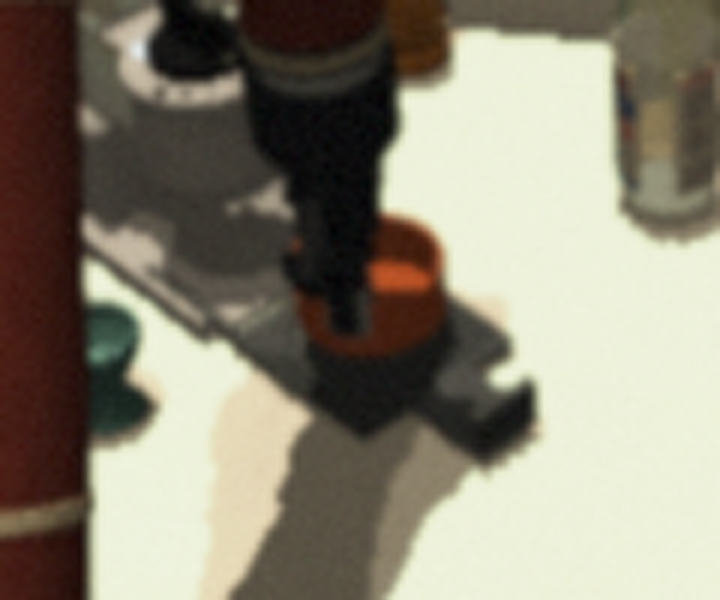

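```bash
python3 - <<'E'
from h import *
D=np.load("side6.npy",allow_pickle=True).item();S=np.load("scene6.npy",allow_pickle=True).item()
# rim outer arc points clear of the gripper
P=np.array([(437,265),(430,295),(412,320),(385,333),(350,338),(315,325),(290,305),(280,285)])/6+[290,125]
print([cv2.fitEllipse(plane(D,P,z)[:,:2].astype(np.float32))[:2] for z in (68,70)])
q=plane(D,P,70)[:,:2];A=np.c_[q,np.ones(len(q))];k=np.linalg.lstsq(A,(q**2).sum(1),rcond=None)[0];print(k[:2]/2,np.sqrt(k[2]+(k[:2]/2)@(k[:2]/2)))
E
```

```text
[((481.59637451171875, 164.43832397460938), (85.33675384521484, 92.26337432861328)), ((482.2332458496094, 163.35269165039062), (85.18631744384766, 92.10086059570312))]
[484.54132023 160.62092586] 42.073823759045155
```

The side view puts the dish centre at about (482–484, 161–164), against the well at (482,164). Lower and release.

Emit:
{"name": "arm_command", "arguments": {
  "commands": [0,0,-0.05,1,0,0,0,0,0,-0.05,1.6,0,0,0,0,0,-0.05,1.9,0,0,0,0,0,-0.05,2.1,0,0,0,0,0,-0.05,2.1,0,0,0]
}}

```text
clock: 8.5
ee_pos: [443.8, 152.1, 49.4]
tool_rot: [-1.827, -2.554, -0.0]
force: [-4.3, 0.4, 10.8]
gripper_width: 4.8
```

```bash
python3 - <<'E'
from h import *
s=robot.get_state();print(s["clock"],s["ee_pos"],s["gripper_width"],s["force"])
r=robot.snapshot("wrist");cv2.imwrite("pics/wrist7.png",r["color"])
E
```

```text
8.5 [443.78201055 152.06970511  49.35201463] 4.827422870823996 [-4.28608737  0.42304369 10.84705971]
```

View pics/wrist7.png

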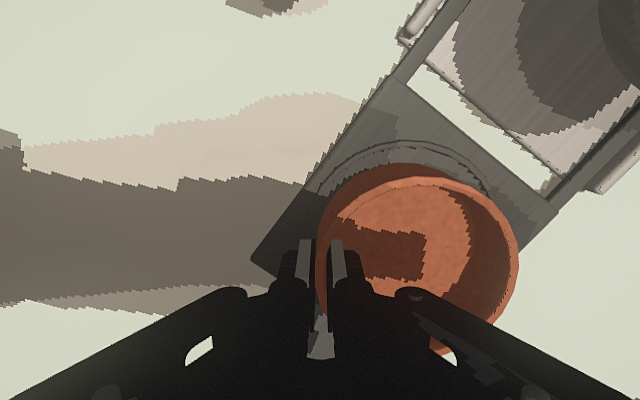

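The force shows it down at z 49.4, which is 13 + 36.4, so the dish is on the well floor. Release and rise.

Emit:
{"name": "arm_command", "arguments": {
  "commands": [1,0,0,-0.1,0,0,0,2,0,0,-0.1,0,0,0,3,0,0,-0.1,0,0,0,3,0,0,-1,0,0,0,3,0,0,-4,0,0,0,3,0,0,-8,0,0,0,3,-3,0,-12,0,0,0,3,-6,0,-15,0,0,0,3,-6,0,-15,0,0,0,3,-6,0,-15,0,0,0]
}}

```text
clock: 9.8
ee_pos: [463.0, 95.8, 198.0]
tool_rot: [-1.826, -2.555, 0.0]
force: [0.4, 0.1, -0.5]
gripper_width: 29.7
```

```bash
python3 - <<'E'
from h import *
for n in ("wrist","scene","side"):
    r=robot.snapshot(n);np.save(n+"8.npy",r,allow_pickle=True)
    if n=="wrist": cv2.imwrite("pics/wrist8.png",r["color"])
    if n=="scene": crop(r,270,200,60,50,6,"pics/scene8.png")
    if n=="side": crop(r,350,175,60,50,6,"pics/side8.png")
s=robot.get_state();print(s["clock"],s["ee_pos"],s["gripper_width"],s["force"])
E
```

```text
9.95 [462.74440907  96.13520934 197.23997296] 30.14762295985511 [-0.18748285 -0.65112123 -1.31198688]
```

View pics/wrist8.png

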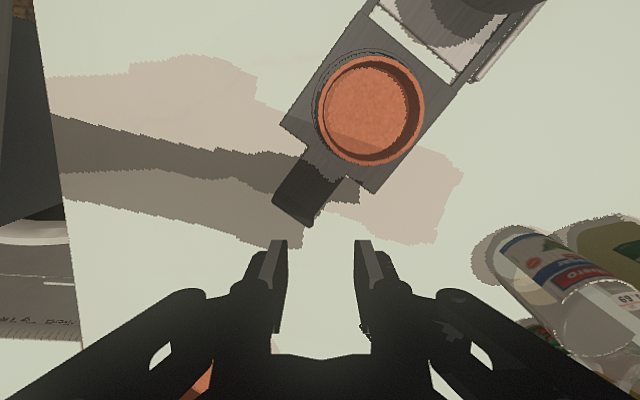

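View pics/side8.png

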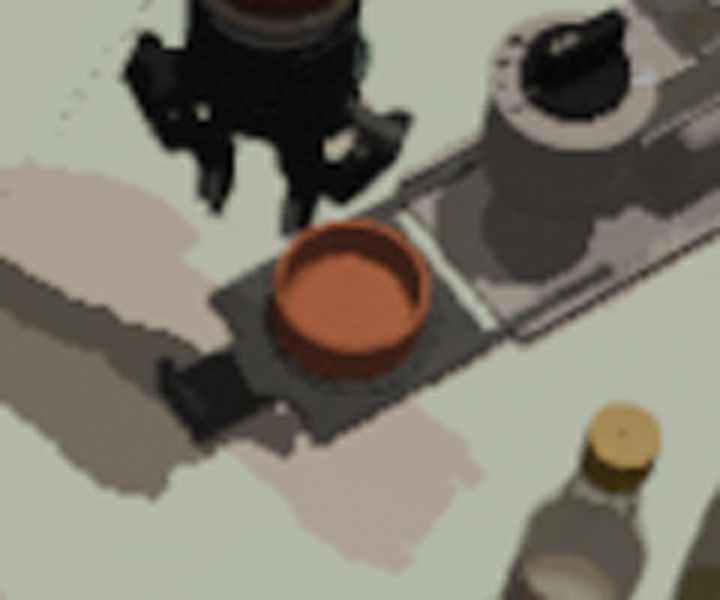

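```bash
python3 - <<'E'
from h import *
r=np.load("wrist8.npy",allow_pickle=True).item()
c=max(terra(r),key=cv2.contourArea);hull=cv2.convexHull(c).reshape(-1,2);print(cv2.boundingRect(c))
for z in (43,49): print(cv2.fitEllipse(plane(r,hull,z)[:,:2].astype(np.float32)))
# handle top corners
crop(r,310,190,60,50,6,"pics/w8h.png")
crop(r,370,110,70,60,5,"pics/w8d.png")
E
```

```text
(318, 56, 107, 110)
((481.4650573730469, 163.98475646972656), (85.11365509033203, 85.27539825439453), 177.8023223876953)
((480.59625244140625, 163.90328979492188), (83.3064193725586, 83.46475219726562), 177.79966735839844)
```

View pics/w8d.png

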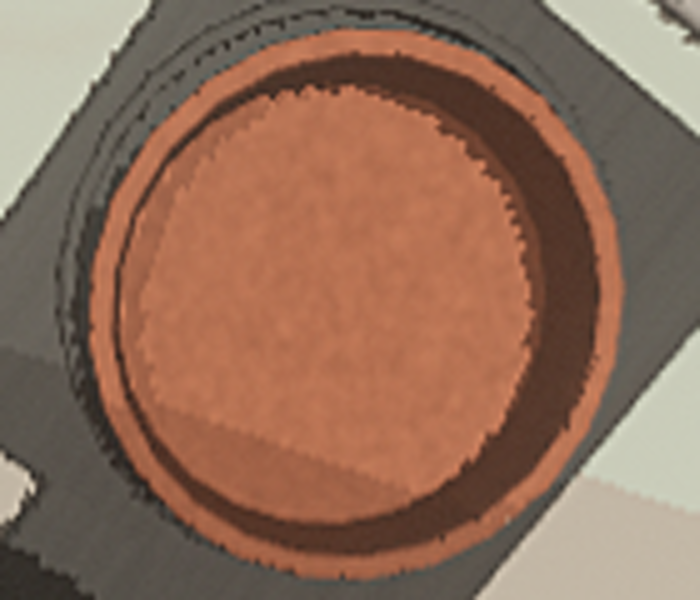

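View pics/w8h.png

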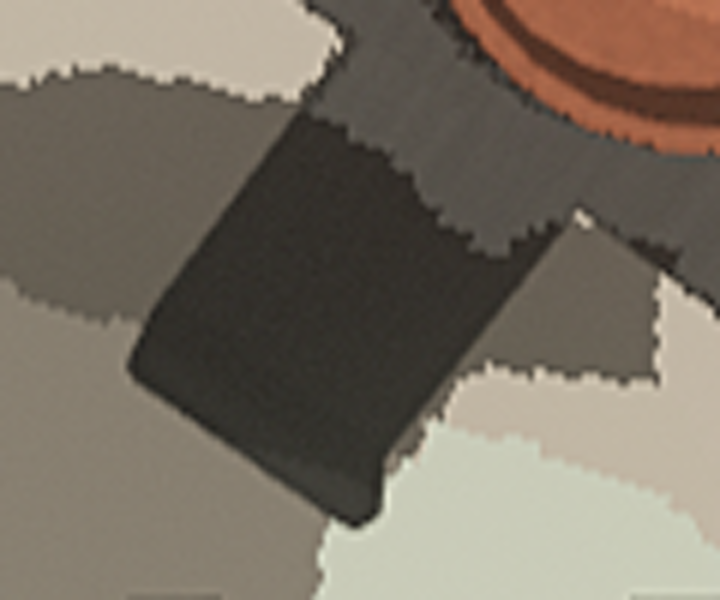

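```bash
python3 - <<'E'
from h import *
r=np.load("wrist8.npy",allow_pickle=True).item()
P=plane(r,np.array([(135,370),(350,522),(380,460)])/6+[250,140],39);print(P.round(1))
s=robot.get_state();print(s["qpos"].round(2))
u=np.array([np.cos(np.radians(72)),np.sin(np.radians(72))]);W=np.array([482.4,164.2])
p=W-139*u
for z in (120,37): print(p,rel([*p,z],-18,base=s))
E
```

```text
[[428.4  65.9  39. ]
 [465.5  53.6  39. ]
 [466.6  64.3  39. ]]
[-0.5   0.43  0.35  1.99 -0.21  0.76  0.31]
[439.44663778  32.00314423] [-5.313e+00 -4.267e+00  7.732e+00 -3.000e-03  0.000e+00  6.450e-01]
[439.44663778  32.00314423] [-5.3200e+00 -4.2440e+00  1.6032e+01 -3.0000e-03  0.0000e+00  6.4500e-01]
```

Emit:
{"name": "arm_command", "arguments": {
  "commands": [1,-2,-1.5,2,0,0,0.18,0,-4,-3,4,0,0,0.36,0,-5.3,-4.2,7,0,0,0.54,0,-5.3,-4.2,8,0,0,0.645,0,-5.3,-4.2,8,0,0,0.645,0,-5.3,-4.2,8,0,0,0.645]
}}

```text
clock: 10.7
ee_pos: [441.4, 31.9, 118.3]
tool_rot: [-2.541, -1.848, -0.0]
force: [-0.4, -1.3, 0.4]
gripper_width: -0.3
```

```bash
python3 - <<'E'
from h import *
s=robot.get_state();print(s["clock"],s["ee_pos"],s["gripper_width"],s["force"],s["qpos"].round(2))
u=np.array([np.cos(np.radians(72)),np.sin(np.radians(72))]);W=np.array([482.4,164.2])
p=W-139*u
print(rel([*p,37],-18,base=s))
r=robot.snapshot("wrist");cv2.imwrite("pics/wrist9.png",r["color"])
E
```

```text
10.7 [441.43001602  31.92382711 118.33334953] -0.3389637605343699 [-0.36690007 -1.25053128  0.38689592] [-0.43  0.54  0.44  2.16 -0.45  0.53  0.04]
[-5.400e-02 -1.910e-01  8.133e+00 -0.000e+00 -0.000e+00  1.000e-03]
```

View pics/wrist9.png

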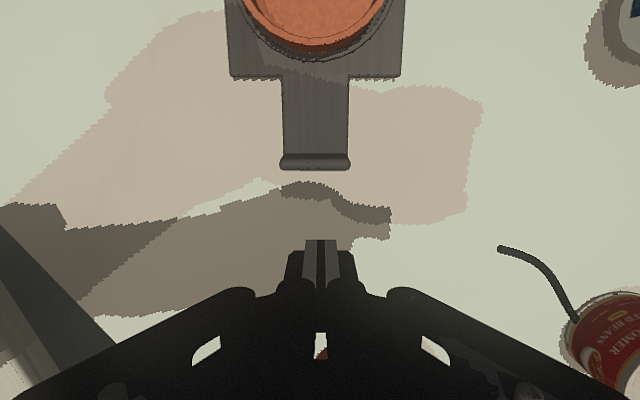

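The tab is at (316,162), square ahead of the closed fingers at (321,245), and tool +x is the push direction. Descend.

Emit:
{"name": "arm_command", "arguments": {
  "commands": [0,0,-0.1,4,0,0,0,0,0,-0.1,7.5,0,0,0,0,0,-0.1,8.1,0,0,0,0,0,-0.1,8.1,0,0,0]
}}

```text
clock: 11.25
ee_pos: [440.8, 31.6, 37.9]
tool_rot: [2.543, 1.844, 0.001]
force: [-0.1, -0.5, 0.3]
gripper_width: 0.1
```

Emit:
{"name": "arm_command", "arguments": {
  "commands": [0,1,0,0,0,0,0,0,1.6,0,0,0,0,0,0,2.4,0,0,0,0,0,0,3.6,0,0,0,0,0,0,4.8,0,0,0,0,0,0,6,0,0,0,0,0,0,7.2,0,0,0,0,0]
}}

```text
clock: 12.12
ee_pos: [462.9, 100.9, 37.3]
tool_rot: [2.543, 1.844, -0.0]
force: [-0.6, -1.8, 1.4]
gripper_width: 0.4
```

```bash
python3 - <<'E'
from h import *
s=robot.get_state();print(s["clock"],s["ee_pos"],s["gripper_width"],s["force"],s["qpos"].round(2))
u=np.array([np.cos(np.radians(72)),np.sin(np.radians(72))]);A=np.array([522.6,287.5])
print(rel([*(A-125*u),37],-18,base=s))
r=robot.snapshot("wrist");cv2.imwrite("pics/wrist10.png",r["color"])
r=robot.snapshot("side");crop(r,360,165,70,60,5,"pics/side10.png")
E
```

```text
12.125 [462.93804015 100.88270806  37.28068467] 0.3860000665783465 [-0.56032413 -1.83919479  1.42402052] [-0.48  0.72  0.33  2.12 -0.6   0.39  0.02]
[ 7.092e+00 -1.040e-01  2.700e-02  0.000e+00  0.000e+00 -2.000e-03]
```

View pics/wrist10.png

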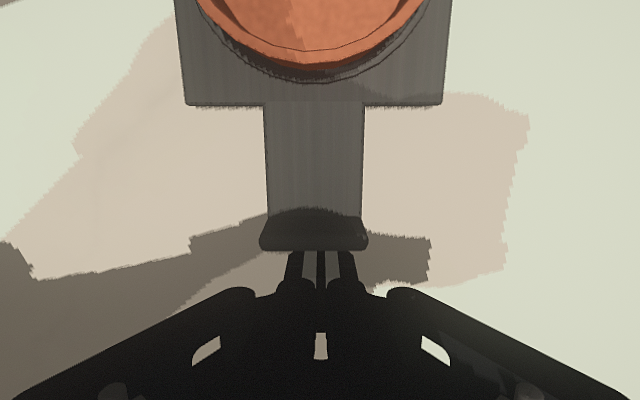

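View pics/side10.png

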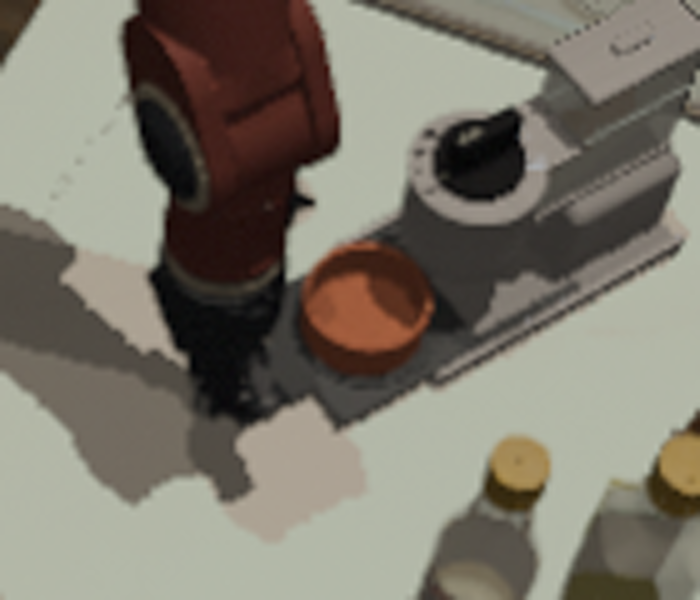

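The tray is sliding and takes about 2 N. By my estimate 71 mm remain.

Emit:
{"name": "arm_command", "arguments": {
  "commands": [0,1.2,0,0,0,0,0,0,2.4,0,0,0,0,0,0,3.6,0,0,0,0,0,0,4.8,0,0,0,0,0,0,5.7,0,0,0,0,0,0,6.3,0,0,0,0,0,0,6.7,0,0,0,0,0,0,6.9,0,0,0,0,0]
}}

```text
clock: 13.22
ee_pos: [484.0, 165.8, 37.3]
tool_rot: [-2.543, -1.844, 0.001]
force: [-1.2, -2.1, -0.8]
gripper_width: -0.0
```

Emit:
{"name": "arm_command", "arguments": {
  "commands": [0,0.2,0,0,0,0,0,0,0.4,0,0,0,0,0,0,0.4,0,0,0,0,0]
}}

```text
clock: 13.6
ee_pos: [485.3, 169.3, 37.3]
tool_rot: [2.543, 1.844, -0.0]
force: [-1.6, -1.5, -1.3]
gripper_width: -0.2
```

Emit:
{"name": "arm_command", "arguments": {
  "commands": [0,0.2,0,0,0,0,0,0,0.4,0,0,0,0,0,0,0.4,0,0,0,0,0]
}}

```text
clock: 13.98
ee_pos: [485.3, 169.4, 37.3]
tool_rot: [2.544, 1.839, -0.008]
force: [-3.4, -7.5, 3.7]
gripper_width: -0.1
```

Emit:
{"name": "arm_command", "arguments": {
  "commands": [0,0.2,0,0,0,0,0,0,0.4,0,0,0,0,0,0,0.4,0,0,0,0,0]
}}

```text
clock: 14.35
ee_pos: [485.4, 169.5, 37.3]
tool_rot: [2.545, 1.835, -0.015]
force: [-6.0, -12.7, 5.9]
gripper_width: 0.0
```

```bash
python3 - <<'E'
from h import *
s=robot.get_state();print(s["clock"],s["ee_pos"],s["force"])
r=robot.snapshot("wrist");cv2.imwrite("pics/wrist11.png",r["color"])
r=robot.snapshot("side");crop(r,360,165,70,60,5,"pics/side11.png")
E
```

```text
14.35 [485.35478554 169.53009555  37.3224254 ] [ -5.98523651 -12.67985908   5.92807303]
```

View pics/wrist11.png

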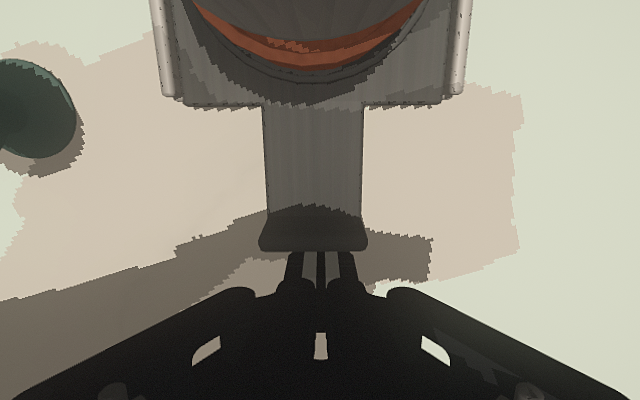

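View pics/side11.png

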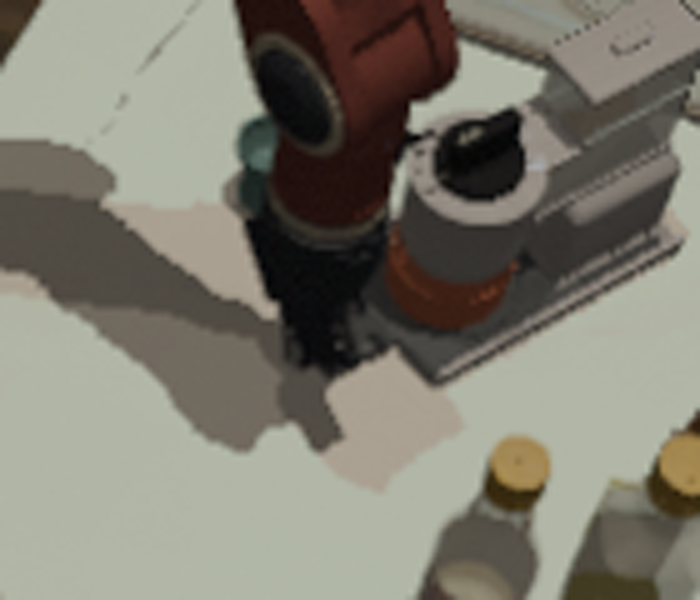

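The tray sits hard against its stop: 15 N at TCP −124 mm from the axis, where −125 was expected. The side view shows the dish under the head. Back off and rise over the dial.

```bash
python3 - <<'E'
from h import *
s=robot.get_state()
u=np.array([np.cos(np.radians(72)),np.sin(np.radians(72))]);A=np.array([522.7,287.3])
print(rel([*(A-45*u),290],-18,base=s))
E
```

```text
[ 7.5970e+00 -2.0200e-01 -2.5348e+01 -2.0000e-03  1.0000e-02 -7.0000e-03]
```

Emit:
{"name": "arm_command", "arguments": {
  "commands": [0,-1.5,0,0,0,0,0,0,-3,0,0,0,0,0,0,-3,0,-5,0,0,0,0,-3,0,-11,0,0,0,1,-3,0,-17,0,0,0,2,-1,0,-21,0,0,0,4,3,0,-25,0,0,0,4,7,0,-25.3,0,0,0,4,7.4,0,-25.3,0,0,0,4,7.4,0,-25.3,0,0,0]
}}

```text
clock: 15.7
ee_pos: [510.7, 247.1, 289.9]
tool_rot: [-2.543, -1.845, 0.001]
force: [-0.2, -0.2, -0.3]
gripper_width: 40.5
```

```bash
python3 - <<'E'
from h import *
s=robot.get_state();print(s["clock"],s["ee_pos"],s["tool_rot"],s["force"],s["qpos"].round(2),s["qvel"].round(2))
for n in ("wrist","scene","side"):
    r=robot.snapshot(n);np.save(n+"12.npy",r,allow_pickle=True)
    if n=="wrist": cv2.imwrite("pics/wrist12.png",r["color"])
    if n=="scene": crop(r,250,185,70,60,5,"pics/scene12.png")
    if n=="side": crop(r,375,155,70,60,5,"pics/side12.png")
E
```

```text
15.7 [510.65621002 247.09448369 289.92508472] [-2.54288606e+00 -1.84476459e+00  8.51366331e-04] [-0.23524012 -0.22179534 -0.30561743] [-0.9   0.51  0.66  1.62 -0.34  1.13 -0.47] [ 0.01 -0.01  0.03  0.02  0.    0.   -0.  ]
```

View pics/wrist12.png

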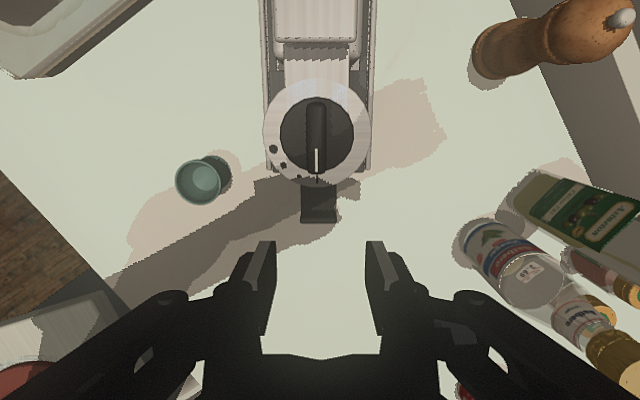

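View pics/side12.png

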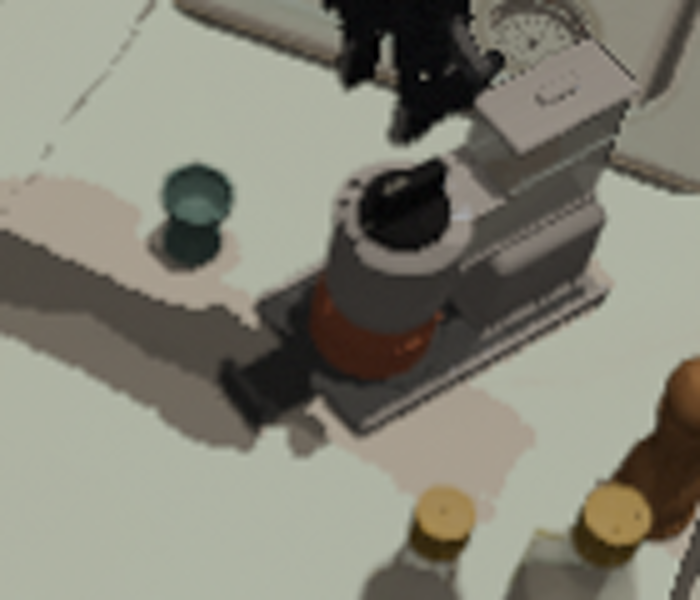

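View pics/scene12.png

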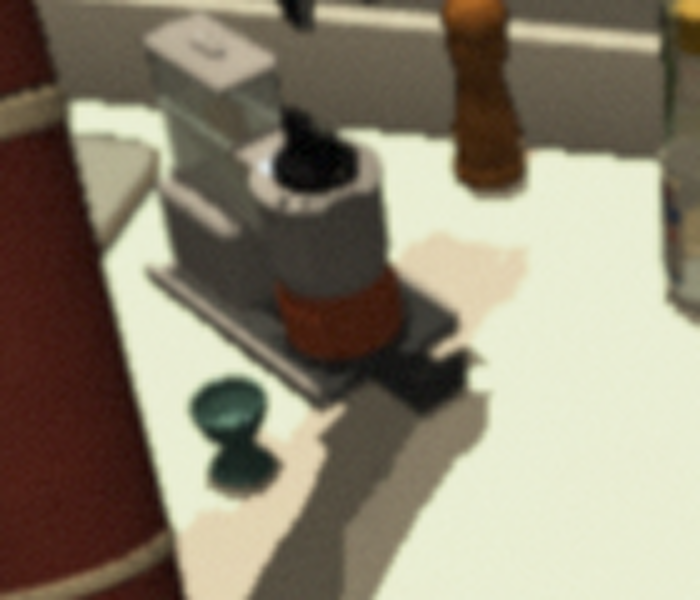

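```bash
python3 - <<'E'
from h import *
r=np.load("wrist12.npy",allow_pickle=True).item()
print("deck",plane(r,[(317,133)],139),plane(r,[(263,133),(371,133)],139)@np.array([1,1,0])*0)
a=plane(r,[(263,133),(371,133)],139);print(np.linalg.norm(a[0]-a[1]))
print("skirt",plane(r,[(317.5,135)],150))
a=plane(r,[(281,134),(354,134)],150);print(np.linalg.norm(a[0]-a[1]))
crop(r,317,140,70,60,5,"pics/w12c.png")
S=np.load("scene12.npy",allow_pickle=True).item();D=np.load("side12.npy",allow_pickle=True).item()
E
```

```text
deck [[521.49989542 288.451191   139.        ]] [0. 0.]
86.73955363286034
skirt [[521.81423132 287.81077851 150.        ]]
56.370671625364636
```

View pics/w12c.png

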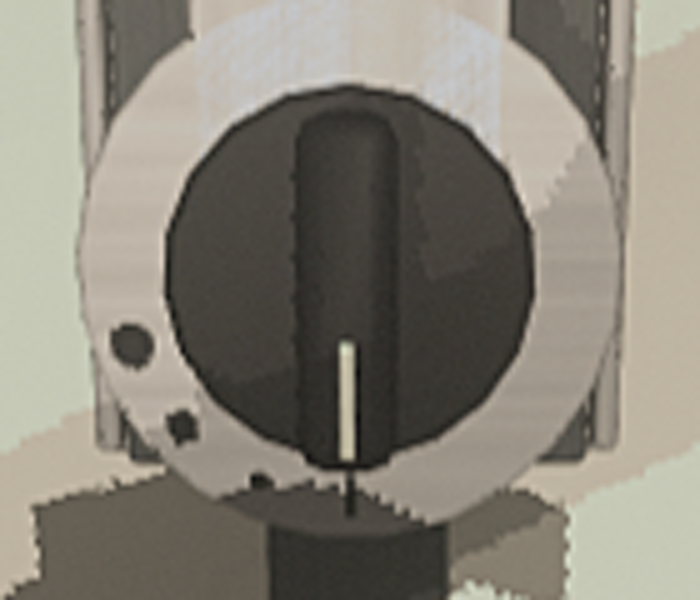

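```bash
python3 - <<'E'
from h import *
s=robot.get_state()
for z in (200,171): print(rel([522,288,z],-18,base=s), s["ee_pos"])
E
```

```text
[ 4.37e+00 -2.52e-01  9.02e+00 -0.00e+00  1.00e-03 -4.00e-03] [510.75511792 245.75013524 290.22422711]
[ 4.372e+00 -2.510e-01  1.192e+01 -0.000e+00  1.000e-03 -4.000e-03] [510.75511792 245.75013524 290.22422711]
```

Emit:
{"name": "arm_command", "arguments": {
  "commands": [4,2.5,-0.2,3,0,0,0,4,4.4,-0.2,6,0,0,0,4,4.4,-0.2,8,0,0,0,4,4.4,-0.2,8,0,0,0,4,4.4,-0.2,8,0,0,0]
}}

```text
clock: 16.48
ee_pos: [523.4, 288.9, 211.4]
tool_rot: [2.544, 1.842, 0.002]
force: [-0.1, -0.9, 0.6]
gripper_width: 39.8
```

```bash
python3 - <<'E'
from h import *
s=robot.get_state();print(s["clock"],s["ee_pos"],s["force"])
print(rel([522,288,171],-18,base=s))
r=robot.snapshot("wrist");np.save("wrist13.npy",r,allow_pickle=True);cv2.imwrite("pics/wrist13.png",r["color"])
E
```

```text
16.475 [523.37563209 288.91101492 211.40264206] [-0.12469033 -0.93700063  0.60140533]
[-1.33e-01 -1.08e-01  4.04e+00  1.00e-03 -1.00e-03 -4.00e-03]
```

View pics/wrist13.png

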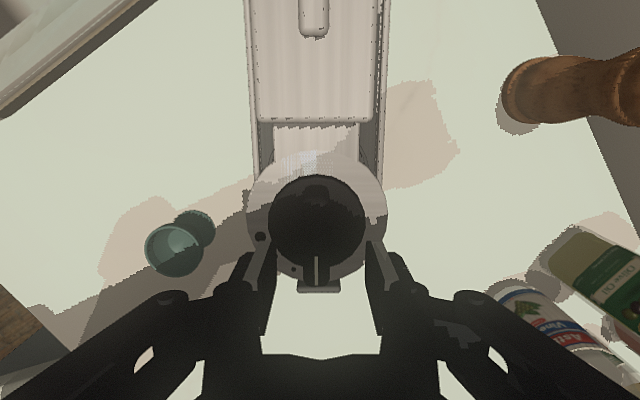

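```bash
python3 - <<'E'
from h import *
a=np.load("wrist12.npy",allow_pickle=True).item();b=np.load("wrist13.npy",allow_pickle=True).item()
print(plane(b,[(316.5,222)],150),tri([a,b],[(317.5,135),(316.5,222)]))
print("white line front tip", tri([a,b],[(317-70+346/5-0.2+0,80+460/5),(316.5,283)]))
E
```

```text
[[521.42564719 289.03079214 150.        ]] (array([521.30354164, 287.58087041, 146.10882822]), [0.3790423577578082, 0.37904235775759365])
white line front tip (array([513.77818032, 265.60369308, 176.67172611]), [0.14266712199977616, 0.1426671219997626])
```

Emit:
{"name": "arm_command", "arguments": {
  "commands": [4,-0.1,-0.1,2,0,0,0,4,-0.1,-0.1,3.5,0,0,0,4,-0.1,-0.1,4,0,0,0,4,-0.1,-0.1,4,0,0,0,2.5,-0.1,-0.1,4,0,0,0],
  "force": 40
}}

```text
clock: 17.15
ee_pos: [521.8, 289.3, 170.9]
tool_rot: [2.543, 1.844, 0.002]
force: [-0.1, 0.9, -0.2]
gripper_width: 25.2
```

Emit:
{"name": "arm_command", "arguments": {
  "commands": [1,0,0,0,0,0,0,0.5,0,0,0,0,0,0,0.5,0,0,0,0,0,0,0.5,0,0,0,0,0,0]
}}

```text
clock: 17.65
ee_pos: [521.2, 289.5, 171.0]
tool_rot: [-2.542, -1.844, -0.001]
force: [-1.3, 0.3, 6.0]
gripper_width: 13.4
```

```bash
python3 - <<'E'
from h import *
s=robot.get_state();print(s["clock"],s["ee_pos"],s["force"],s["wrist_torque"],s["gripper_width"],s["qpos"].round(2))
r=robot.snapshot("wrist");np.save("wrist14.npy",r,allow_pickle=True);cv2.imwrite("pics/wrist14.png",r["color"])
r=robot.snapshot("side");crop(r,375,155,70,60,5,"pics/side14.png")
E
```

```text
17.65 [521.18655306 289.48857913 171.03731658] [-1.33320362  0.25012293  6.00744392] [-0.01737965  0.4851854   0.11076618] 13.403849939423106 [-0.89  0.67  0.58  1.69 -0.45  0.91 -0.45]
```

View pics/wrist14.png

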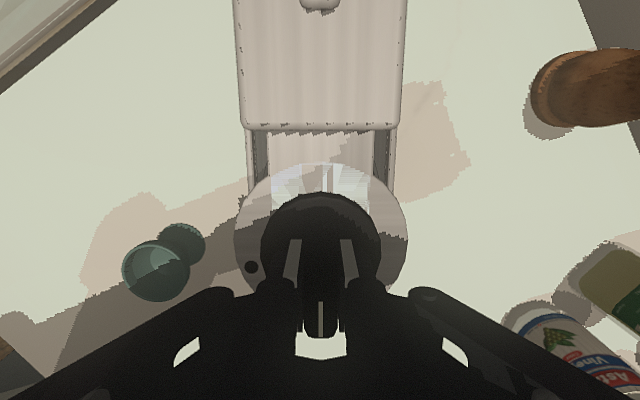

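Emit:
{"name": "arm_command", "arguments": {
  "commands": [0.5,0,0,0,0,0,0,0.5,0,0,0,0,0,0.14,0.5,0,0,0,0,0,0.28,0.5,0,0,0,0,0,0.42,0.5,0,0,0,0,0,0.56,0.5,0,0,0,0,0,0.7,0.5,0,0,0,0,0,0.84,0.5,0,0,0,0,0,0.98,0.5,0,0,0,0,0,1.12,0.5,0,0,0,0,0,1.26],
  "force": 70
}}

```text
clock: 19.0
ee_pos: [521.4, 289.1, 171.1]
tool_rot: [-3.141, 0.014, -0.0]
force: [-2.2, -0.4, 5.8]
gripper_width: 13.0
```

Emit:
{"name": "arm_command", "arguments": {
  "commands": [0.5,0,0,0,0,0,0,0.5,0,0,0,0,0,0,0.5,0,0,0,0,0,0]
}}

```text
clock: 19.38
ee_pos: [521.4, 289.1, 171.1]
tool_rot: [-3.142, 0.007, -0.0]
force: [-2.8, -0.1, 5.9]
gripper_width: 12.6
```

```bash
python3 - <<'E'
from h import *
s=robot.get_state();print(s["clock"],s["ee_pos"],s["force"],s["wrist_torque"],s["gripper_width"],s["qpos"].round(2))
R=Ro.from_rotvec(s["tool_rot"]).as_matrix();print("y az",np.degrees(np.arctan2(R[1,1],R[0,1])),R[:,2])
for n in ("wrist","scene","side"):
    r=robot.snapshot(n);np.save(n+"15.npy",r,allow_pickle=True)
    if n=="wrist": cv2.imwrite("pics/wrist15.png",r["color"])
    if n=="scene": crop(r,250,185,70,60,5,"pics/scene15.png")
    if n=="side": crop(r,375,155,70,60,5,"pics/side15.png")
E
```

```text
19.375 [521.41395799 289.12019994 171.12625407] [-2.82488684 -0.08844146  5.89525403] [-0.08647818  0.48278991  0.10769042] 12.646729696642177 [-1.06  0.78  0.92  1.7  -0.72  1.03 -1.46]
y az -90.25295075951583 [ 2.46447759e-04  7.62678160e-05 -9.99999967e-01]
```

View pics/wrist15.png

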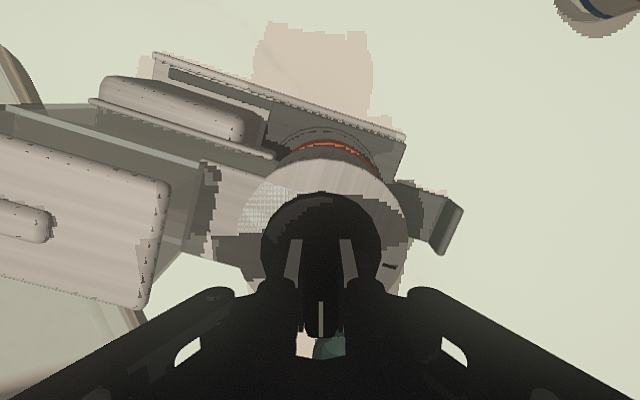

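View pics/side15.png

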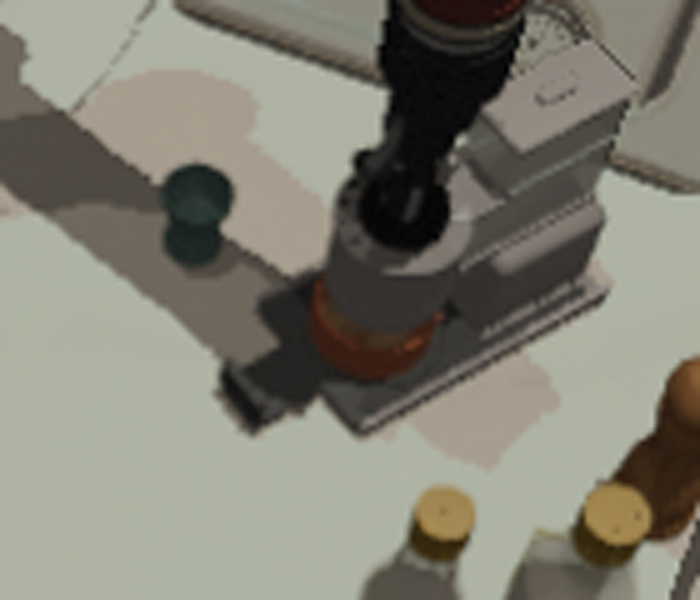

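View pics/scene15.png

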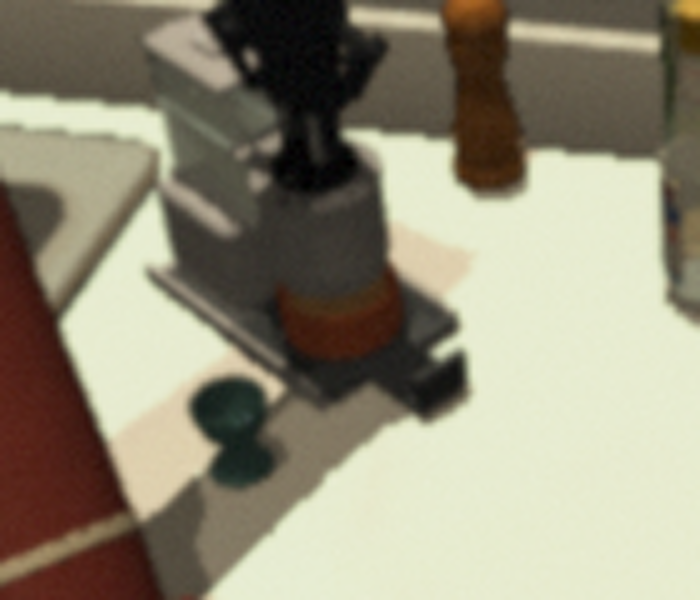

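The dial followed the gripper, and the jaw has turned 72.2° (1.26 rad). Hold while the nuts drop.

Emit:
{"name": "arm_command", "arguments": {
  "commands": [0.5,0,0,0,0,0,0,0.5,0,0,0,0,0,0,0.5,0,0,0,0,0,0,0.5,0,0,0,0,0,0,0.5,0,0,0,0,0,0,0.5,0,0,0,0,0,0,0.5,0,0,0,0,0,0,0.5,0,0,0,0,0,0,0.5,0,0,0,0,0,0,0.5,0,0,0,0,0,0]
}}

```text
clock: 20.78
ee_pos: [521.4, 289.1, 171.1]
tool_rot: [-3.142, 0.007, -0.0]
force: [-3.2, -1.0, 6.2]
gripper_width: 13.0
```

Emit:
{"name": "arm_command", "arguments": {
  "commands": [0.5,0,0,0,0,0,0,0.5,0,0,0,0,0,0,0.5,0,0,0,0,0,0,0.5,0,0,0,0,0,0,0.5,0,0,0,0,0,0,0.5,0,0,0,0,0,0,0.5,0,0,0,0,0,0,0.5,0,0,0,0,0,0,0.5,0,0,0,0,0,0,0.5,0,0,0,0,0,0]
}}

```text
clock: 22.02
ee_pos: [521.5, 289.1, 171.1]
tool_rot: [-3.142, 0.007, -0.0]
force: [-1.9, -0.1, 6.4]
gripper_width: 12.6
```

```bash
python3 - <<'E'
from h import *
s=robot.get_state();print(s["clock"],s["ee_pos"],s["force"],s["wrist_torque"],s["gripper_width"])
R=Ro.from_rotvec(s["tool_rot"]).as_matrix();print("y az",np.degrees(np.arctan2(R[1,1],R[0,1])))
out=[]
a0=cv2.imread("pics/scene0.png");b0=cv2.imread("pics/side0.png")
S=robot.snapshot("scene")["color"];D=robot.snapshot("side")["color"];W=robot.snapshot("wrist")
cv2.imwrite("pics/wrist16.png",W["color"])
f=lambda im,u,v,w,h:cv2.resize(im[v-h:v+h,u-w:u+w],None,fx=8,fy=8,interpolation=cv2.INTER_CUBIC)
cv2.imwrite("pics/hop16.png",np.vstack([np.hstack([f(a0,228,152,24,18),f(S,228,152,24,18)]),np.hstack([f(b0,418,130,24,18),f(D,418,130,24,18)])]))
cv2.imwrite("pics/dish16.png",np.hstack([f(S,248,192,24,18),f(D,380,160,24,18)]))
E
```

```text
22.025 [521.45082283 289.05397465 171.14045521] [-1.86251582 -0.0758314   6.38091126] [-0.08661183  0.52361711  0.14008373] 12.635757951208387
y az -90.25648340955054
```

View pics/hop16.png

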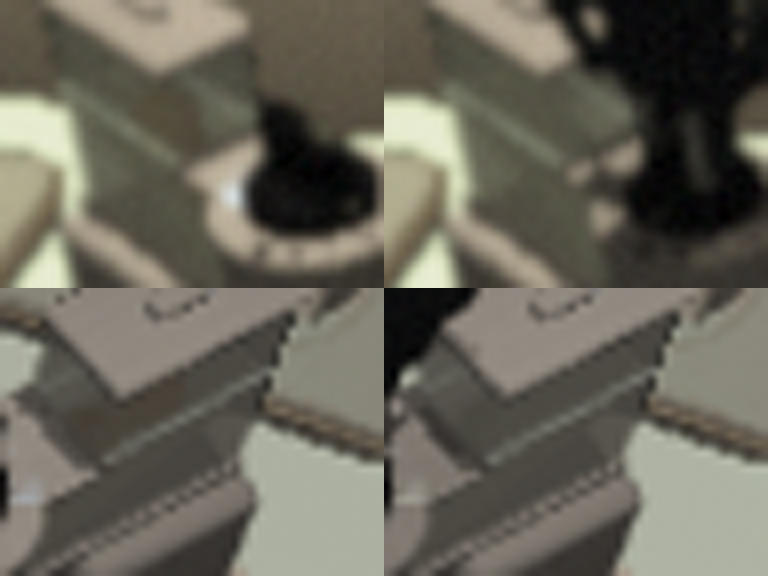

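View pics/dish16.png

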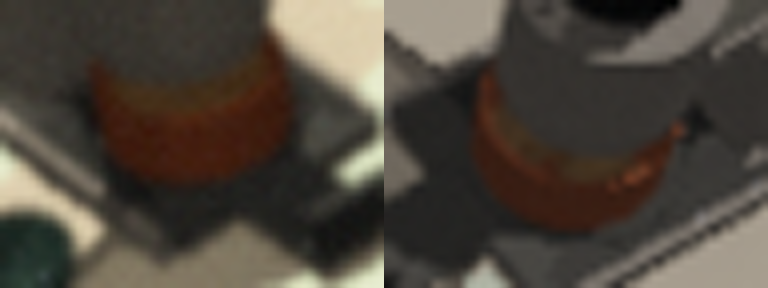

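View pics/wrist16.png

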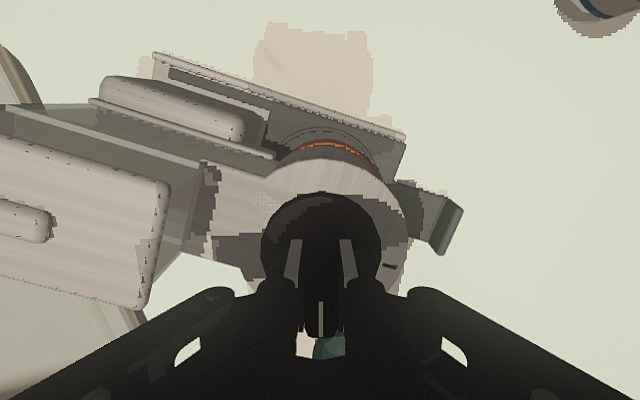

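The hopper is empty in both views: the brown nuts seen before (at crop (165,115) and (100,420)) are gone. Nut-coloured filling now shows above the dish rim. I'll check the dial angle against the dispenser's own edge, and hold a little longer.

Emit:
{"name": "arm_command", "arguments": {
  "commands": [0.5,0,0,0,0,0,0,0.5,0,0,0,0,0,0,0.5,0,0,0,0,0,0,0.5,0,0,0,0,0,0,0.5,0,0,0,0,0,0,0.5,0,0,0,0,0,0,0.5,0,0,0,0,0,0,0.5,0,0,0,0,0,0]
}}

```text
clock: 23.18
ee_pos: [521.4, 289.1, 171.1]
tool_rot: [-3.142, 0.007, -0.0]
force: [-2.6, -0.4, 5.5]
gripper_width: 12.7
```

```bash
python3 - <<'E'
from h import *
W=robot.snapshot("wrist");s=robot.get_state()
R=Ro.from_rotvec(s["tool_rot"]).as_matrix();yaz=np.degrees(np.arctan2(R[1,1],R[0,1]))
def az(P): d=P[1]-P[0];return np.degrees(np.arctan2(d[1],d[0])),np.linalg.norm(d)
print("edge",az(plane(W,[(405,135),(155,53)],17)), "hopper edge",az(plane(W,[(165,186),(20,142)],193)))
print("white line",az(plane(W,[(320.5,337),(320.5,303)],179)),yaz,s["clock"],s["force"],s["wrist_torque"],s["gripper_width"])
print(np.abs(W["color"].astype(int)-cv2.imread("pics/wrist16.png")).max(2).mean())
w0=np.load("wrist12.npy",allow_pickle=True).item()
print("before: white line",az(plane(w0,[(247+346/5,80+460/5),(247+346/5,80+343/5)],179)),"bar",az(plane(w0,[(247+347.5/5,80+465/5),(247+347.5/5,80+110/5)],179)))
S=robot.snapshot("scene")["color"];D=robot.snapshot("side")["color"]
f=lambda im,u,v,w,h:cv2.resize(im[v-h:v+h,u-w:u+w],None,fx=8,fy=8,interpolation=cv2.INTER_CUBIC)
cv2.imwrite("pics/dish17.png",np.hstack([f(S,248,192,24,18),f(D,380,160,24,18)]))
E
```

```text
edge (np.float64(72.25167287965664), np.float64(204.08422434658036)) hopper edge (np.float64(71.63763895979606), np.float64(44.12618471097359))
white line (np.float64(-0.23360172404214086), np.float64(15.863959936979285)) -90.25684068369871 23.225 [-3.46734405 -0.62531352  6.51932002] [-0.09266272  0.51225944  0.08617277] 12.921843573801537
1.52119921875
before: white line (np.float64(71.74011459820719), np.float64(16.600104609716485)) bar (np.float64(71.75259221196501), np.float64(48.5488966528095))
```

View pics/dish17.png

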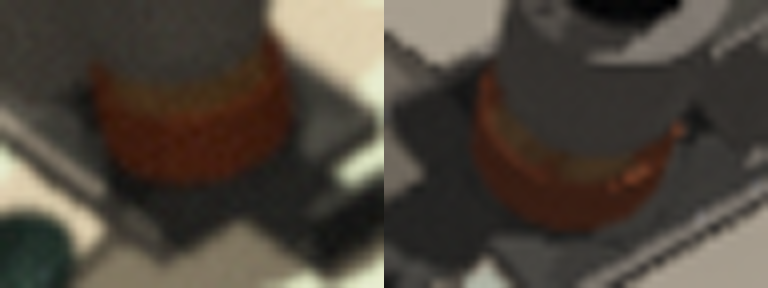

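The white line has turned 72.0° (1.256 rad), which is the third click, and the views are steady. Handing in.

```bash
python3 -c "
from workcell import robot
print(robot.finish_job())"
```

```text
the job is handed in; nothing more can be done
None
```

I served the walnuts and handed the job in at about 23 s, with the gripper still holding the dial at the third click.

- **Dish:** I set the small terracotta dish (rim measured at 84 mm) upright in the well and let go of it. Its centre was within about 2 mm of the well's centre.
- **Tray:** I pushed it home against the stop, where the force rose to 15 N. The dish then stood under the spout.
- **Dial:** I turned it clockwise. The white line moved 72.0° (1.256 rad), against 1.26 for the third click. I held it there for over 4 s.
- **Nuts:** the hopper looks empty in both fixed views, and the filling visible above the dish rim is nut-coloured. I couldn't count three nuts directly, because the head hides the inside of the dish.
- **Bystanders:** I never touched the egg cup, salt shaker or tin.
- **Disagreements:** wrist-camera heights at close range read about 4 mm low, and the tray and dispenser direction came out between 71.5° and about 73° depending on the view. Both were within the fit allowances.

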